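Finish packing the bottle carrier

TASK

Finish packing the wooden bottle carrier for its buyer: first take out the pepper mill that has been left in one of the front cells (the row facing the robot) and stand it in the aluminium pie tin, then stand the two loose bottles in the two free front cells, one in each, upright and right down on the carrier's floor. Lower each thing until it stands before you let go of it; do not tip any bottle over, and leave the four packed bottles in their cells and the bowls and the glass baking dish where they are.

Things in the scene. Friction and masses are not known exactly. Their poses are not given: they have to be found in the camera images.
- carrier: fixed open wooden six-bottle carrier, 178 (x) by 264 mm (y); floor 8 mm thick, outer walls 80 mm high, dividers 76 mm; 2 rows of 3 square cells, 76 mm wide inside, 82 mm apart along y; rows 42 mm either side of the middle in x; front row at -x, facing the robot. Origin at the centre of the underside; turned about z by up to 0.3 rad
- handle (a point): middle of the carrier's round bar handle: 30 mm thick, along the carrier's y, axis 285 mm above its underside, over the divider between the rows; held by an end post at each end, 46 mm wide (x), 14 mm thick, 310 mm tall, centred at y = +/-139 mm. A gripper straight down at a front cell meets the bar; one leaning back towards the front by 20 to 50 degrees clears it
- cell_left (a point): centre of the floor (top face, 8 mm up) of the front row's cell at +y; axes as the carrier's
- cell_middle (a point): centre of the floor (top face) of the front row's middle cell; axes as the carrier's
- cell_right (a point): centre of the floor (top face) of the front row's cell at -y; axes as the carrier's
- mill: dark wooden pepper mill, standing in one of the front cells at the start; round foot 54 mm in diameter up to 30 mm, waist at most 44 mm up to 107 mm, then a straight round head 36 mm in diameter from 107 to 157 mm and a small steel nut up to 165 mm; 0.24 kg; origin at the centre of its underside, z along its axis upward
- tin: round aluminium pie tin, loose, 150 g, rim 232 mm in diameter and 34 mm high, sloping sides; origin at the centre of its underside
- tin_floor (a point): centre of the tin's flat floor (3 mm above the table), which is 176 mm in diameter
- bottle_1: loose bottle to be packed, standing on the table to the robot's right: amber glass bottle with paper label and steel cap; body 62 mm in diameter up to 104 mm, shoulder narrowing to a straight round neck and cap 29 to 30 mm in diameter from 130 mm up to the top at 185 mm; about 0.45 kg; origin at the centre of its underside, z along its axis upward
- bottle_2: the other loose bottle to be packed, standing farther out than bottle_1 and the same in make
- packed_front: bottle already packed, of the same make, standing in one of the front cells
- packed_left: bottle already packed in the back row at +y, same make
- packed_middle: bottle already packed in the back row, middle, same make
- packed_right: bottle already packed in the back row at -y, same make
- bowls: bystander: two nested bowls, terracotta-coloured outside, 210 mm in diameter, 106 mm high, beyond the work to the right; origin at the centre of the underside
- dish: bystander: rectangular clear glass baking dish, 140 by 242 mm over its lugs, 50 mm high, beyond the work to the left; origin at the centre of the underside

How it is judged (in metres and radians):
On the way, in this order (a step that is already met when the one before it is completed fails the run):
1. the pepper mill, still held, is lowered upright into the pie tin, to within 15 mm of its floor (horizontal distance between mill and tin_floor below 0.06 m and z of mill in the frame of tin_floor below 0.015 m and angle between mill's own z axis and vertical below 0.15 rad and contact force between the fingers and mill above 0.5 N), for 0.05 s.
2. one of the loose bottles, still held, is lowered into a front cell, to within 15 mm of its floor, the mill having been left in the tin (((contact force between the fingers and bottle_1 above 0.5 N and ((horizontal distance between bottle_1 and cell_left below 0.016 m and z of bottle_1 in the frame of cell_left below 0.015 m) or (horizontal distance between bottle_1 and cell_middle below 0.016 m and z of bottle_1 in the frame of cell_middle below 0.015 m) or (horizontal distance between bottle_1 and cell_right below 0.016 m and z of bottle_1 in the frame of cell_right below 0.015 m))) or (contact force between the fingers and bottle_2 above 0.5 N and ((horizontal distance between bottle_2 and cell_left below 0.016 m and z of bottle_2 in the frame of cell_left below 0.015 m) or (horizontal distance between bottle_2 and cell_middle below 0.016 m and z of bottle_2 in the frame of cell_middle below 0.015 m) or (horizontal distance between bottle_2 and cell_right below 0.016 m and z of bottle_2 in the frame of cell_right below 0.015 m)))) and horizontal distance between mill and tin_floor below 0.06 m and z of mill in the frame of tin_floor below 0.008 m and angle between mill's own z axis and vertical below 0.15 rad), for 0.05 s.
3. the other loose bottle, still held, is lowered into the other free front cell, to within 15 mm of its floor, the first one standing in its cell ((((contact force between the fingers and bottle_1 above 0.5 N and ((horizontal distance between bottle_1 and cell_left below 0.016 m and z of bottle_1 in the frame of cell_left below 0.015 m) or (horizontal distance between bottle_1 and cell_middle below 0.016 m and z of bottle_1 in the frame of cell_middle below 0.015 m) or (horizontal distance between bottle_1 and cell_right below 0.016 m and z of bottle_1 in the frame of cell_right below 0.015 m))) and ((horizontal distance between bottle_2 and cell_left below 0.016 m and z of bottle_2 in the frame of cell_left below 0.006 m) or (horizontal distance between bottle_2 and cell_middle below 0.016 m and z of bottle_2 in the frame of cell_middle below 0.006 m) or (horizontal distance between bottle_2 and cell_right below 0.016 m and z of bottle_2 in the frame of cell_right below 0.006 m))) or ((contact force between the fingers and bottle_2 above 0.5 N and ((horizontal distance between bottle_2 and cell_left below 0.016 m and z of bottle_2 in the frame of cell_left below 0.015 m) or (horizontal distance between bottle_2 and cell_middle below 0.016 m and z of bottle_2 in the frame of cell_middle below 0.015 m) or (horizontal distance between bottle_2 and cell_right below 0.016 m and z of bottle_2 in the frame of cell_right below 0.015 m))) and ((horizontal distance between bottle_1 and cell_left below 0.016 m and z of bottle_1 in the frame of cell_left below 0.006 m) or (horizontal distance between bottle_1 and cell_middle below 0.016 m and z of bottle_1 in the frame of cell_middle below 0.006 m) or (horizontal distance between bottle_1 and cell_right below 0.016 m and z of bottle_1 in the frame of cell_right below 0.006 m))))), for 0.05 s.
At the end, for the whole second after the job is handed in: Both loose bottles in front cells: 16 mm from its centre, 6 mm off its floor, tilt 0.1 rad at most. Mill in the tin: 60 mm from its centre, 8 mm off its floor, tilt 0.15. All still. Packed bottles moved under 25 mm, tilt under 0.1; bowls, dish moved under 30 mm (((horizontal distance between bottle_1 and cell_left below 0.016 m and z of bottle_1 in the frame of cell_left below 0.006 m) or (horizontal distance between bottle_1 and cell_middle below 0.016 m and z of bottle_1 in the frame of cell_middle below 0.006 m) or (horizontal distance between bottle_1 and cell_right below 0.016 m and z of bottle_1 in the frame of cell_right below 0.006 m)) and ((horizontal distance between bottle_2 and cell_left below 0.016 m and z of bottle_2 in the frame of cell_left below 0.006 m) or (horizontal distance between bottle_2 and cell_middle below 0.016 m and z of bottle_2 in the frame of cell_middle below 0.006 m) or (horizontal distance between bottle_2 and cell_right below 0.016 m and z of bottle_2 in the frame of cell_right below 0.006 m)) and angle between each of bottle_1, bottle_2, packed_front, packed_left, packed_middle, packed_right's own z axis and vertical below 0.1 rad and horizontal distance between mill and tin_floor below 0.06 m and z of mill in the frame of tin_floor below 0.008 m and angle between mill's own z axis and vertical below 0.15 rad and linear speed of each of bottle_1, bottle_2, mill, tin below 0.02 m/s and distance of each of packed_front, packed_left, packed_middle, packed_right from where it was at the start of the episode below 0.025 m and distance of each of bowls, dish from where it was at the start of the episode below 0.03 m); the robot touches nothing.
It fails at once if a bottle is tipped over (more than 0.7 rad from upright) (angle between any of bottle_1, bottle_2, packed_front, packed_left, packed_middle, packed_right's own z axis and vertical above 0.7 rad).
It fails at once if a packed bottle is lifted or pushed out of its place by more than 40 mm (distance of any of packed_front, packed_left, packed_middle, packed_right from where it was at the start of the episode above 0.04 m).
It fails at once if the bowls or the glass baking dish are moved by more than 30 mm (distance of any of bowls, dish from where it was at the start of the episode above 0.03 m).
It also fails if it takes over 72 s, if anything falls off the work surface, if the arm or the gripper's body presses on something with over 40 N, if the wrist force passes 120 N, or if a joint passes its speed limit or range.

ROBOT

A 6-joint arm with a two-finger parallel gripper is mounted at the origin on the work surface. World frame = base frame: x ahead of the robot, y to its left, z up, the work surface at z = 0. Lengths are in mm, angles in rad, forces in N, time in s.
With the tool pointing down it reaches from about 300 to 775 mm from the base axis. Payload 14.6 kg.
Tool frame: the origin (TCP) lies on the centre line of the jaws, within the pads' length; the fingertips stand 22 mm ahead of it and the grasp point (between the pads) lies 3 mm ahead of it (manip.tcp_to_tips is the distance from the TCP to the fingertips, in mm); z points along the fingers, y is the direction in which the jaws open and shut (so a half turn about z gives the same grasp; the last joint's range is limited). The gripper opens to 94 mm and grips with 3 to 60 N. Pads are 16 mm wide; open, the fingers measure 119 mm over their backs; the gripper's body (75 mm by 177 mm) begins 78 mm behind the grasp point.
Start: joints at [1.08, 0.3, 1.521, -0, 1.321, -0.067], TCP at [226.171, 501.334, 227.446] pointing down, gripper open.
Joint ranges: [-3.03, 3.03], [-0.79, 2.21], [0.23, 2.52], [-1.04, 4.18], [0, 3.07], [-2.55, 2.55]. Speed limits (rad/s): [2.22, 2.22, 2.57, 3.14, 3.14, 3.14].

INTERFACE

Orientations are given as [roll, pitch, yaw] about the fixed x, y, z axes, in that order (R = Rz(yaw) Ry(pitch) Rx(roll)).
In Python, from cell import manip, vision, workorder gives the robot as it stands.
- The arm moves only by the tool carry_out, never from a script. Its argument "deltas" is a list of rows, each a list of 3 entries, a list of its own where there are three numbers: the shift along the tool's x, y, z in cm, then the turn about the tool's z in degrees, then the opening, from 0 (shut) to 1 (fully open). A call has 1 to 20 rows; each row shifts and turns the commanded pose from where the row before left it, along the tool's axes as they then stand; what a row does not reach is not made up. A row lasts 1/12 s, in which the tool goes at most 41.7 mm and 7.16 degrees, less where a joint would pass 70% of its speed; a pose out of reach is approached as far as the arm can. A call with a gripper value outside its range is refused whole. The fingers move at their own pace and stop on an object; "grip_force" is the grip in N (left out, the last holds). Time passes only in rows, so rows that do not move let the fingers close. It gives the time, the measured TCP pose, the force and the opening at its end, in the units of the state.
- manip.read_state(): the state, without advancing time (a new reading comes with each control period).
- vision.camera(name): name is "side" or "top" or "wrist"; returns (picture, depth): 384x512x3 uint8, red, green, blue; 384x512 float32, mm along the optical axis (not along the pixel's ray), 0 where there is no reading.
- vision.calibration(name): a dict with "mtx" (3x3 intrinsics, pixels), "distortion" ([k1, k2, p1, p2, k3] as OpenCV has them; the pictures are not rectified), "eye" and "orientation" of the camera in the world. Camera axes: x right, y down, z forward; pixel columns grow to the right and rows downward; lengths in mm; the calibration is good to about 2 mm. A picture is of the moment at which its call begins: read the wrist's pose just before it. calibration takes no time and is no camera call; for the wrist camera it gives the pose at the moment of the call.
- workorder.sign_off(): hands the job in, once; it reports no verdict.
The state is a dict: "clock": time; "joints": joint angles; "qd": joint speeds; "effort": joint torques, N m; "eef_pos": TCP position; "eef_rot": TCP orientation; "wrist_force": force on the tool from outside, world axes, zero at the start; "moment": the same for the moment, N m; "finger_gap": finger opening in mm.
Only numpy, scipy, OpenCV 4.12 (cv2) and the standard library are available. Lean on these libraries where they do the work, as an engineer would, in place of code of your own. Each camera call takes 0.05 s, during which the arm holds its last target.

## Working session

There is one attempt and no reset: what is moved stays moved. The work goes in short steps, Python scripts to look and compute and a tool call to move; the robot and the scene stay as the last step left them, time stands still between calls to the robot, and variables do not carry over. Pictures are saved under pics/ and viewed, and the job is handed in when it is done.

Besides the shell and the picture viewer there is one more tool, called after "Request:" as name(argument=value, ...), one argument or row to a line, values as JSON. carry_out: Moves the arm, as the interface text tells. Its arguments: {"type":"object","properties":{"deltas":{"type":"array","items":{"type":"array"}},"grip_force":{"type":"number"}},"required":["deltas"]}

```bash
ls; mkdir -p pics; python3 - <<'E'
from cell import manip, vision, workorder
import cv2, numpy as np
print(manip.read_state())
for n in ["top","side","wrist"]:
    c=vision.calibration(n); print(n,c)
    p,d=vision.camera(n); cv2.imwrite(f"pics/{n}0.png",p[:,:,::-1]); np.savez(f"pics/{n}0.npz",p=p,d=d)
E
```

```text
pics
{'clock': 0.0, 'joints': array([ 1.08043268e+00,  3.00477080e-01,  1.52160856e+00,  3.30411694e-06,
        1.32066261e+00, -6.65978364e-02]), 'qd': array([ 0.00081855,  0.00111218, -0.00029917,  0.00080798,  0.00120247,
       -0.00210731]), 'effort': array([ 6.61673166e-04, -5.31818032e+01, -3.52738237e+01,  7.08974758e-02,
        2.44608312e-02, -1.24627986e-04]), 'eef_pos': array([226.04574901, 501.13883607, 226.87140052]), 'eef_rot': array([-3.14043983e+00, -8.00968927e-05,  2.71782598e+00]), 'wrist_force': array([-0.01596415, -0.42585042, -0.85831123]), 'moment': array([-0.00944956,  0.0573519 ,  0.01020048]), 'finger_gap': 94.13379613996864}
top {'mtx': array([[443.79478092,   0.        , 254.01072766],
       [  0.        , 443.79478092, 190.53970007],
       [  0.        ,   0.        ,   1.        ]]), 'distortion': array([0.058185, 0.      , 0.      , 0.      , 0.      ]), 'eye': array([ 399.84993859,   21.22490854, 1308.52091255]), 'orientation': array([-2.96759242, -0.02474133, -1.57727637])}
side {'mtx': array([[419.2052971 ,   0.        , 260.65108606],
       [  0.        , 419.2052971 , 189.63007501],
       [  0.        ,   0.        ,   1.        ]]), 'distortion': array([-0.05528882,  0.        ,  0.        ,  0.        ,  0.        ]), 'eye': array([-124.7055608 , -706.99251083, 1002.74287982]), 'orientation': array([-2.24881338e+00,  7.44943112e-04, -8.03258107e-01])}
wrist {'mtx': array([[267.34304523,   0.        , 260.45195308],
       [  0.        , 267.34304523, 193.26656274],
       [  0.        ,   0.        ,   1.        ]]), 'distortion': array([-0.0072117,  0.       ,  0.       ,  0.       ,  0.       ]), 'eye': array([147.48213782, 536.48845229, 384.28612038]), 'orientation': array([2.84938546e+00, 2.27593188e-04, 1.14740799e+00])}
```

View pics/top0.png

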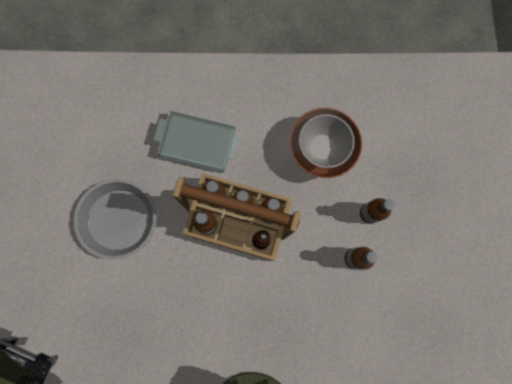

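View pics/side0.png

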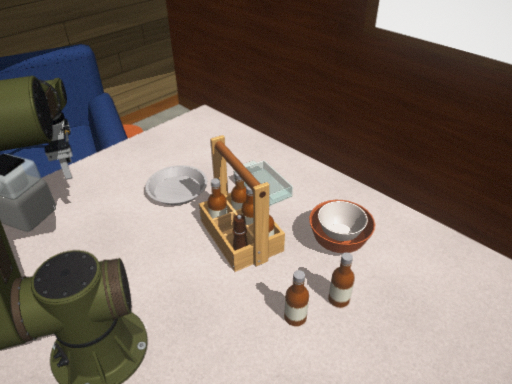

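View pics/wrist0.png

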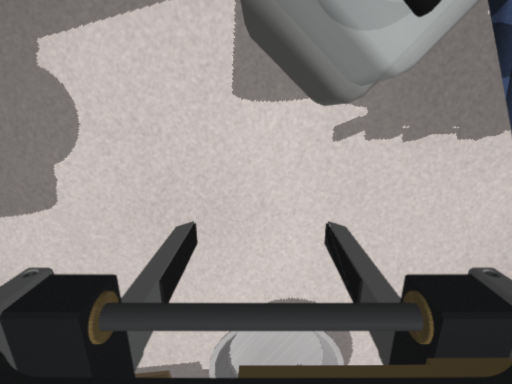

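The top view shows the tin at about (115,218) and the carrier near (238,218). The front-left cell holds a packed bottle (205,220), the middle front cell is free, and the mill is in the front-right cell (261,240). The loose bottles are at (362,258) and (378,210). The wrist view shows only the table and the tin's edge. Next I'll measure.

```bash
cat > h.py <<'E'
import numpy as np, cv2
from scipy.spatial.transform import Rotation as Rn
def rot(o): return Rn.from_euler('xyz',o).as_matrix()
def rays(c,uv):
    uv=np.asarray(uv,float).reshape(-1,1,2)
    n=cv2.undistortPoints(uv,c['mtx'],c['distortion']).reshape(-1,2)
    d=np.c_[n,np.ones(len(n))]
    return d@rot(c['orientation']).T
def plane(c,uv,z):
    r=rays(c,uv); e=c['eye']; return e+r*((z-e[2])/r[:,2])[:,None]
def cloud(c,d):
    h,w=d.shape; u,v=np.meshgrid(np.arange(w),np.arange(h))
    P=c['eye']+rays(c,np.c_[u.ravel(),v.ravel()])*d.ravel()[:,None]
    P[d.ravel()==0]=np.nan
    return P.reshape(h,w,3)
def proj(c,P):
    R=rot(c['orientation']); rv=cv2.Rodrigues(R.T)[0]; t=-R.T@c['eye']
    return cv2.projectPoints(np.asarray(P,float).reshape(-1,1,3),rv,t,c['mtx'],c['distortion'])[0].reshape(-1,2)
E
python3 - <<'E'
from h import *
from cell import vision
P={}
for n in ["top","side"]:
    c=vision.calibration(n); z=np.load(f'pics/{n}0.npz'); P[n]=cloud(c,z['d'])
t=P['top']
for nm,u,v in [("tin",115,218),("table",330,330),("cap1",370,258),("cap2",388,204),("pf",202,218),("mill",262,238),("bar",238,205),("p1",212,186),("p2",243,197),("p3",273,205),("post L",179,187),("postR",295,222)]:
    print(nm,np.round(t[v,u]),np.round(t[v-1,u-1]))
# points by height
def circ(Q):
    (c,r)=cv2.minEnclosingCircle(Q[:,:2].astype(np.float32)); return np.round(c,1),round(r,1),len(Q)
for n in ["top","side"]:
    X=P[n].reshape(-1,3); X=X[~np.isnan(X[:,0])]
    def box(x0,x1,y0,y1,z0,z1):
        m=(X[:,0]>x0)&(X[:,0]<x1)&(X[:,1]>y0)&(X[:,1]<y1)&(X[:,2]>z0)&(X[:,2]<z1); return X[m]
    B=box(250,600,-60,240,268,330)
    print(n,"bar pts",len(B), cv2.minAreaRect(B[:,:2].astype(np.float32)) if len(B)>3 else None)
    B=box(150,600,-400,-150,178,192); 
    print(n,"caps",len(B))
    from scipy.ndimage import label
    if len(B):
        for s in (B[B[:,1]>-330],): pass
        k=min(2,len(B)); 
        _,lab,cen=cv2.kmeans(B[:,:2].astype(np.float32),2,None,(3,30,.1),5,cv2.KMEANS_PP_CENTERS)
        for i in range(2):
            Q=B[lab.ravel()==i]; print(circ(Q),Q.mean(0).round(1))
    B=box(150,600,150,600,26,42)
    if len(B)>5: print(n,"tin rim",circ(B))
E
```

```text
tin [549. 395.  -1.] [552. 397.   1.]
table [ 228. -226.   -3.] [ 231. -223.   -2.]
cap1 [ 425. -299.  181.] [ 427. -295.  187.]
cap2 [ 562. -352.  184.] [ 565. -350.  180.]
pf [526. 124. 192.] [529. 126. 193.]
mill [477. -28. 161.] [479. -25. 167.]
bar [543.  32. 300.] [546.  34. 299.]
p1 [608. 100. 192.] [610. 102. 194.]
p2 [579.  20. 192.] [582.  23. 191.]
p3 [559. -56. 192.] [562. -53. 189.]
post L [584. 166. 308.] [586. 168. 310.]
postR [503. -97. 309.] [505. -95. 309.]
top bar pts 1438 ((552.4697265625, 57.85717010498047), (252.75025939941406, 39.90684127807617), 75.65653228759766)
top caps 217
(array([ 560.8, -354. ]), 14.4, 104) [ 560.9 -353.6  183.3]
(array([ 428.5, -303.8]), 15.2, 113) [ 428.9 -302.4  183.4]
top tin rim (array([553.5, 326.3]), 174.9, 824)
side bar pts 655 ((553.1363525390625, 56.85334777832031), (250.3927459716797, 40.437583923339844), 75.56522369384766)
side caps 193
(array([ 429. , -303.9]), 15.6, 101) [ 428.  -304.6  184.8]
(array([ 562.8, -356.4]), 15.7, 92) [ 560.4 -356.7  184.4]
side tin rim (array([337.4, 384.8]), 282.7, 344)
```

```bash
python3 - <<'E'
import cv2
p=cv2.imread('pics/top0.png')[160:290,140:420]; cv2.imwrite('pics/topz.png',cv2.resize(p,None,fx=2.8,fy=2.8,interpolation=cv2.INTER_CUBIC))
p=cv2.imread('pics/side0.png')[130:340,180:380]; cv2.imwrite('pics/sidez.png',cv2.resize(p,None,fx=2.8,fy=2.8,interpolation=cv2.INTER_CUBIC))
E
```

```text
(no output)
```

View pics/topz.png

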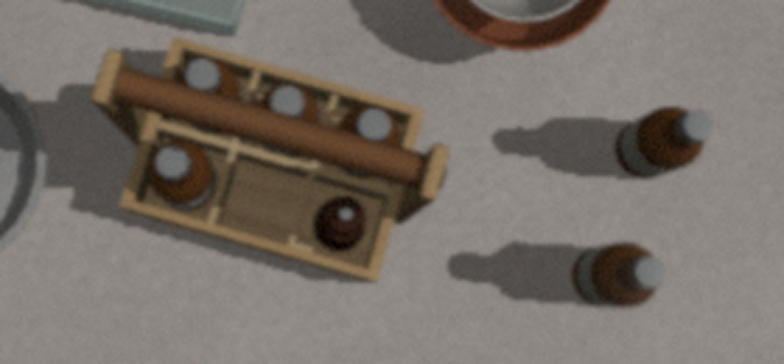

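View pics/sidez.png

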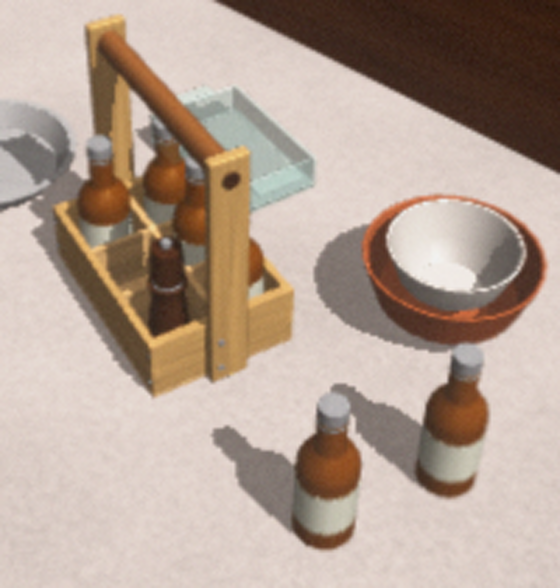

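The zoomed views confirm the layout: mill in the front-right cell, middle cell empty, carrier turned about -14°. Depth agrees with the known heights (caps about 184, bar top 300, posts 310). Next I'll refine the carrier, tin and mill.

```bash
python3 - <<'E'
from h import *
from cell import vision
from scipy.optimize import least_squares
for n in ["top","side"]:
    c=vision.calibration(n); X=cloud(c,np.load(f'pics/{n}0.npz')['d']).reshape(-1,3); X=X[~np.isnan(X[:,0])]
    def box(x0,x1,y0,y1,z0,z1):
        m=(X[:,0]>x0)&(X[:,0]<x1)&(X[:,1]>y0)&(X[:,1]<y1)&(X[:,2]>z0)&(X[:,2]<z1); return X[m]
    B=box(450,650,-150,220,304,320)
    L=B[B[:,1]>40];R=B[B[:,1]<=40]
    a,b=[np.array(cv2.minAreaRect(q[:,:2].astype(np.float32))[0]) for q in (L,R)]
    print(n,"posts",a.round(1),b.round(1),np.linalg.norm(a-b).round(1),"mid",((a+b)/2).round(1),"yaw",np.arctan2(-(a-b)[0],(a-b)[1]).round(4),len(L),len(R))
    def circ(Q):
        (cc,r)=cv2.minEnclosingCircle(Q[:,:2].astype(np.float32)); return np.round(cc,1),round(r,1),len(Q)
    B=box(455,505,-50,0,130,164); print("mill head",circ(B),B.mean(0).round(1))
    for nm,(x,y) in dict(pf=(526,124),p1=(608,100),p2=(579,20),p3=(559,-56)).items():
        B=box(x-22,x+22,y-22,y+22,182,198); print(nm,circ(B) if len(B) else 0)
    B=box(420,690,260,530,25,40)
    f=lambda p:np.hypot(B[:,0]-p[0],B[:,1]-p[1])-p[2]
    s=least_squares(f,[550,390,114],loss='soft_l1',f_scale=2); print("tin",s.x.round(1),len(B))
    B=box(560,800,-400,-100,90,112); 
    if len(B): s=least_squares(f,[650,-220,100],loss='soft_l1',f_scale=2); print("bowls",s.x.round(1),len(B))
E
```

```text
top posts [584.5 170.1] [505.6 -97.7] 279.2 mid [545.   36.2] yaw -0.2866 117 121
mill head (array([481.6, -31.7]), 17.8, 92) [479.9 -30.5 160.6]
pf (array([527.6, 127.7]), 14.4, 109)
p1 (array([607.8, 101.4]), 14.6, 101)
p2 (array([582.6,  21.8]), 14.3, 94)
p3 (array([561.9, -57.5]), 14.7, 102)
tin [544.6 384.1 108.2] 1274
bowls [ 637.7 -228.2  120.8] 415
side posts [571.1 152.6] [506.9 -96.7] 257.5 mid [539.   27.9] yaw -0.2521 58 79
mill head (array([482.3, -30.2]), 18.8, 107) [474.2 -38.2 147.1]
pf (array([529.5, 128.1]), 17.0, 66)
p1 (array([605.8, 101.2]), 14.4, 26)
p2 (array([580. ,  23.4]), 13.7, 32)
p3 0
tin [546.6 382.5 107.5] 533
bowls [ 753.7 -215.5   74.8] 406
```

Fit results:
- Carrier centre is about (545,36), yaw -0.287. That puts cell_right at (481.5,-30.5) and cell_middle at (505,48), and the mill head and packed bottle agree with those.
- Bottles are at (428.5,-304) and (561,-355.5); the tin is at (545.5,383.5).

The row format only turns about tool z. A row's unreached part is "not made up", so the commanded pose may follow the tilt the arm takes on when pushed to the edge of its reach. First I'll raise the arm, turn the jaws to the carrier's y, and swing to bearing -16°.

Request:
carry_out(
  deltas=[
    [[0,0,-4],4,1],
    [[0,0,-4],4,1],
    [[0,0,-4],0,1],
    [[0,0,-4],0,1],
    [[0,0,-3.3],0,1],
  ],
  grip_force=20,
)

```text
clock: 0.57
eef_pos: [226.0, 501.0, 423.4]
eef_rot: [3.14, -0.0, 2.578]
wrist_force: [-0.3, -0.2, 0.3]
finger_gap: 93.6
```

Request:
carry_out(
  deltas=[
    [[-2.87,-2.72,0],0,1],
    [[-2.87,-2.72,0],0,1],
    [[-2.87,-2.72,0],0,1],
    [[-2.87,-2.72,0],0,1],
    [[-2.87,-2.72,0],0,1],
    [[-2.87,-2.72,0],0,1],
    [[-2.87,-2.72,0],0,1],
    [[-2.87,-2.72,0],0,1],
    [[-2.87,-2.72,0],0,1],
    [[-2.87,-2.72,0],0,1],
    [[-2.87,-2.72,0],0,1],
    [[-2.87,-2.72,0],0,1],
    [[-2.87,-2.72,0],0,1],
    [[-2.87,-2.72,0],0,1],
    [[-2.87,-2.72,0],0,1],
    [[-2.87,-2.72,0],0,1],
    [[-2.87,-2.72,0],0,1],
    [[-2.87,-2.72,0],0,1],
    [[-2.87,-2.72,0],0,1],
    [[-2.87,-2.72,0],0,1],
  ],
)

```text
clock: 2.23
eef_pos: [420.8, -267.3, 420.2]
eef_rot: [3.142, -0.0, 2.578]
wrist_force: [1.4, 1.3, 0.9]
finger_gap: 93.7
```

Request:
carry_out(
  deltas=[
    [[0,0,0],-5.3,1],
    [[0,0,0],-5.3,1],
    [[0,0,0],-5.3,1],
    [[-2.84,2.28,0],0,1],
    [[-2.84,2.28,0],0,1],
    [[-2.84,2.28,0],0,1],
    [[-2.84,2.28,0],0,1],
    [[-2.84,2.28,0],0,1],
    [[-2.84,2.28,0],0,1],
  ],
)

```text
clock: 2.98
eef_pos: [624.4, -180.9, 420.1]
eef_rot: [-3.142, -0.0, 2.856]
wrist_force: [0.1, 0.3, -0.1]
finger_gap: 94.5
```

```bash
python3 -c "
from cell import manip
s=manip.read_state();print(s['joints'].round(3),s['eef_pos'],s['eef_rot'])"
```

```text
[-0.338  0.508  0.8   -0.     1.834 -1.623] [ 624.37541893 -180.88333758  420.09650236] [-3.14158953e+00 -3.79017614e-04  2.85573745e+00]
```

Request:
carry_out(
  deltas=[
    [[-4,0,0],0,1],
    [[-4,0,0],0,1],
    [[-4,0,0],0,1],
    [[-4,0,0],0,1],
    [[-4,0,0],0,1],
    [[-4,0,0],0,1],
  ],
)

```text
clock: 3.48
eef_pos: [742.4, -217.4, 376.9]
eef_rot: [3.141, 0.047, 2.856]
wrist_force: [-0.3, -0.4, 1.2]
finger_gap: 94.4
```

```bash
python3 -c "
from cell import manip
s=manip.read_state();print(s['joints'].round(3),s['eef_pos'],s['eef_rot'])"
```

```text
[-0.333  0.913  0.239  0.003  1.943 -1.617] [ 742.4434691  -217.42145606  376.92810347] [3.14114933 0.0468467  2.85569178]
```

The tilt does carry over: pitch went to 0.047, leaning the right way, while the arm slid down its reach sphere. I'll keep pushing outward and somewhat up to build up the lean.

Request:
carry_out(
  deltas=[
    [[-3.5,0,-2],0,1],
    [[-3.5,0,-2],0,1],
    [[-3.5,0,-2],0,1],
    [[-3.5,0,-2],0,1],
    [[-3.5,0,-2],0,1],
    [[-3.5,0,-2],0,1],
  ],
)

```text
clock: 3.98
eef_pos: [754.4, -221.1, 423.7]
eef_rot: [3.142, 0.194, 2.856]
wrist_force: [-0.0, 0.4, 0.8]
finger_gap: 93.7
```

```bash
python3 -c "
from cell import manip
s=manip.read_state();print(s['joints'].round(3),s['eef_pos'],s['eef_rot'])"
```

```text
[-0.335  0.859  0.235  0.01   1.855 -1.616] [ 754.42547552 -221.0928592   423.65360326] [3.14155291 0.1937551  2.85566334]
```

Request:
carry_out(
  deltas=[
    [[-4,0,-1],0,1],
    [[-4,0,-1],0,1],
    [[-4,0,-1],0,1],
    [[-4,0,-1],0,1],
    [[-4,0,-1],0,1],
    [[-4,0,-1],0,1],
  ],
)

```text
clock: 4.48
eef_pos: [788.5, -231.3, 429.9]
eef_rot: [3.141, 0.335, 2.856]
wrist_force: [0.0, -0.3, -0.5]
finger_gap: 93.8
```

```bash
python3 -c "
from cell import manip
s=manip.read_state();print(s['joints'].round(3),s['eef_pos'],s['eef_rot'])"
```

```text
[-0.335  0.862  0.235  0.016  1.709 -1.615] [ 788.48419756 -231.28098347  429.9412875 ] [3.1413227  0.33496444 2.85562562]
```

Request:
carry_out(
  deltas=[
    [[-4,0,-1],0,1],
    [[-4,0,-1],0,1],
    [[-4,0,-1],0,1],
    [[-4,0,-1],0,1],
    [[-4,0,-1],0,1],
    [[-4,0,-1],0,1],
    [[-4,0,-1],0,1],
  ],
)

```text
clock: 5.07
eef_pos: [808.6, -237.4, 475.0]
eef_rot: [3.141, 0.505, 2.856]
wrist_force: [1.1, 0.3, -0.5]
finger_gap: 94.6
```

```bash
python3 -c "
from cell import manip
s=manip.read_state();print(s['joints'].round(3),s['eef_pos'],s['eef_rot'])"
```

```text
[-0.336  0.824  0.236  0.025  1.578 -1.615] [ 808.62370543 -237.35690373  475.03185729] [3.14121754 0.50474255 2.85556488]
```

I now have a 29° lean with the jaw axis level and along the carrier's y. Next, a helper that turns target points into tool-axis shifts.

```bash
cat >> h.py <<'E'
def plan(*targets):
    "targets: grasp-point world positions (mm); prints tool-axis cm"
    from cell import manip
    s=manip.read_state(); R=rot(s['eef_rot']); p=s['eef_pos']+3*R[:,2]
    print('t',round(s['clock'],2),'grasp',p.round(1),'rot',s['eef_rot'].round(3),'gap',round(s['finger_gap'],1),'F',s['wrist_force'].round(1),'zax',R[:,2].round(3))
    for t in targets:
        t=np.asarray(t,float); d=R.T@(t-p)/10; n=int(np.ceil(np.linalg.norm(d)/4.1)); 
        print('->',t.round(1),'tool cm',d.round(2),'rows',n,'each',(d/max(n,1)).round(3)); p=t
E
python3 - <<'E'
from h import *
from cell import manip
z=rot(manip.read_state()['eef_rot'])[:,2]
g=np.array([481.5,-31,146.])
pre=g-160*z
plan([pre[0],pre[1],470],pre,g)
E
```

```text
t 5.07 grasp [ 810.  -237.8  472.4] rot [3.141 0.505 2.856] gap 94.6 F [ 1.1  0.3 -0.5] zax [ 0.464 -0.136 -0.875]
-> [407.3  -9.2 470. ] tool cm [ 39.58  10.57 -21.59] rows 12 each [ 3.298  0.881 -1.799]
-> [407.3  -9.2 286. ] tool cm [ 8.90e+00 -1.00e-02  1.61e+01] rows 5 each [ 1.779e+00 -1.000e-03  3.220e+00]
-> [481.5 -31.  146. ] tool cm [ 0. -0. 16.] rows 4 each [ 0. -0.  4.]
```

Request:
carry_out(
  deltas=[
    [[3.3,0.88,-1.8],0,1],
    [[3.3,0.88,-1.8],0,1],
    [[3.3,0.88,-1.8],0,1],
    [[3.3,0.88,-1.8],0,1],
    [[3.3,0.88,-1.8],0,1],
    [[3.3,0.88,-1.8],0,1],
    [[3.3,0.88,-1.8],0,1],
    [[3.3,0.88,-1.8],0,1],
    [[3.3,0.88,-1.8],0,0.8],
    [[3.3,0.88,-1.8],0,0.8],
    [[3.3,0.88,-1.8],0,0.8],
    [[3.3,0.88,-1.8],0,0.7],
  ],
)

```text
clock: 6.07
eef_pos: [448.1, -32.2, 476.9]
eef_rot: [3.14, 0.505, 2.855]
wrist_force: [0.6, 1.5, -0.2]
finger_gap: 72.2
```

```bash
python3 - <<'E'
from h import *
from cell import manip
z=rot(manip.read_state()['eef_rot'])[:,2]
print(manip.read_state()['joints'].round(2))
g=np.array([481.5,-31,146.])
plan(g-160*z,g-60*z,g)
E
```

```text
[-0.11 -0.27  1.61 -0.09  1.31 -1.39]
t 6.07 grasp [449.5 -32.6 474.3] rot [3.14  0.505 2.855] gap 72.2 F [ 0.6  1.5 -0.2] zax [ 0.464 -0.136 -0.875]
-> [407.3  -9.3 286.1] tool cm [13.22  1.02 14.2 ] rows 5 each [2.645 0.205 2.84 ]
-> [453.7 -22.9 198.5] tool cm [ 0.  0. 10.] rows 3 each [0.    0.    3.333]
-> [481.5 -31.  146. ] tool cm [ 0. -0.  6.] rows 2 each [ 0. -0.  3.]
```

Request:
carry_out(
  deltas=[
    [[2.65,0.2,2.84],0,0.7],
    [[2.65,0.2,2.84],0,0.7],
    [[2.65,0.2,2.84],0,0.7],
    [[2.65,0.2,2.84],0,0.7],
    [[2.65,0.2,2.84],0,0.7],
    [[0,0,0],0,0.7],
  ],
)

```text
clock: 6.57
eef_pos: [403.8, -9.0, 282.0]
eef_rot: [-3.14, 0.494, 2.857]
wrist_force: [-0.2, -0.1, 0.3]
finger_gap: 66.0
```

```bash
python3 - <<'E'
from h import *
from cell import manip,vision
z=rot(manip.read_state()['eef_rot'])[:,2]
print(manip.read_state()['joints'].round(2))
g=np.array([481.5,-31,146.])
plan(g-60*z,g)
p,d=vision.camera('wrist'); cv2.imwrite('pics/w1.png',p[:,:,::-1])
E
```

```text
[-0.04 -0.35  2.09 -0.15  0.92 -1.27]
t 6.57 grasp [405.2  -9.4 279.4] rot [-3.14   0.494  2.857] gap 66.0 F [-0.2 -0.1  0.3] zax [ 0.455 -0.135 -0.88 ]
-> [454.2 -22.9 198.8] tool cm [-0.66  0.09  9.5 ] rows 3 each [-0.219  0.03   3.168]
-> [481.5 -31.  146. ] tool cm [ 0. -0.  6.] rows 2 each [ 0. -0.  3.]
```

View pics/w1.png

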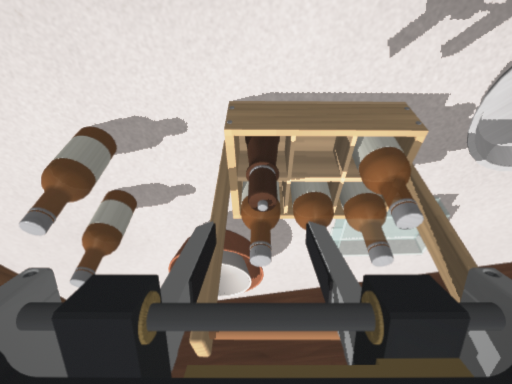

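In the wrist view the mill's nut is at (262,205), midway between the fingers (205 and 320), and the handle is behind. I'll advance along the lean.

Request:
carry_out(
  deltas=[
    [[-0.22,0.03,3.17],0,0.7],
    [[-0.22,0.03,3.17],0,0.7],
    [[-0.22,0.03,3.17],0,0.7],
    [[0,0,2.5],0,0.7],
    [[0,0,2.5],0,0.7],
    [[0,0,1],0,0.7],
    [[0,0,0],0,0.7],
  ],
)

```text
clock: 7.2
eef_pos: [486.8, -32.2, 156.2]
eef_rot: [3.141, 0.503, 2.855]
wrist_force: [0.3, 0.2, -0.4]
finger_gap: 66.0
```

```bash
python3 - <<'E'
from h import *
from cell import manip,vision
plan([481.5,-31,146])
p,d=vision.camera('wrist'); cv2.imwrite('pics/w2.png',p[:,:,::-1])
p,d=vision.camera('side'); cv2.imwrite('pics/s2.png',cv2.resize(p[130:340,180:380,::-1],None,fx=2.8,fy=2.8,interpolation=2))
E
```

```text
t 7.2 grasp [488.2 -32.6 153.6] rot [3.141 0.503 2.855] gap 66.0 F [ 0.3  0.2 -0.4] zax [ 0.463 -0.136 -0.876]
-> [481.5 -31.  146. ] tool cm [ 0.97 -0.04  0.33] rows 1 each [ 0.971 -0.035  0.329]
```

View pics/w2.png

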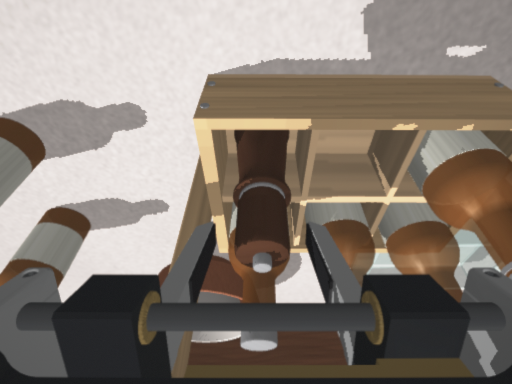

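View pics/s2.png

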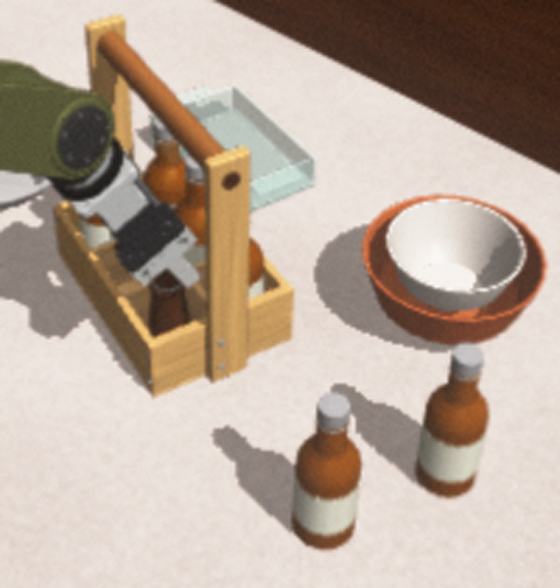

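The mill head lies between the jaws, and the gripper clears the bar. I'll make a small correction, then close.

Request:
carry_out(
  deltas=[
    [[0.95,-0.05,0.3],0,0.7],
    [[0,0,0],0,0.2],
    [[0,0,0],0,0.2],
    [[0,0,0],0,0.2],
    [[0,0,0],0,0.2],
    [[0,0,0],0,0.2],
  ],
  grip_force=30,
)

```text
clock: 7.8
eef_pos: [478.0, -29.9, 148.6]
eef_rot: [3.141, 0.503, 2.855]
wrist_force: [-1.1, -0.6, 0.5]
finger_gap: 35.9
```

```bash
python3 - <<'E'
from h import *
plan([481.5,-31,146],[481.5,-31,250])
E
```

```text
t 7.8 grasp [479.3 -30.3 146. ] rot [3.141 0.503 2.855] gap 35.9 F [-1.1 -0.6  0.5] zax [ 0.463 -0.135 -0.876]
-> [481.5 -31.  146. ] tool cm [-0.2  -0.01  0.11] rows 1 each [-0.199 -0.007  0.11 ]
-> [481.5 -31.  250. ] tool cm [-5.01  0.01 -9.11] rows 3 each [-1.671e+00  2.000e-03 -3.037e+00]
```

The jaws closed on 35.9 mm, which matches the 36 mm head. Lifting straight up, then back from the carrier.

Request:
carry_out(
  deltas=[
    [[-1.0,0,-1.8],0,0.2],
    [[-1.6,0,-3.0],0,0.2],
    [[-1.6,0,-3.0],0,0.2],
    [[-1.0,0,-1.8],0,0.2],
    [[0,0,0],0,0.2],
  ],
)

```text
clock: 8.22
eef_pos: [478.3, -29.8, 261.9]
eef_rot: [3.139, 0.509, 2.855]
wrist_force: [0.4, 0.4, -1.8]
finger_gap: 35.6
```

```bash
python3 - <<'E'
from h import *
from cell import manip, vision
p=manip.read_state()['eef_pos']
plan([390,15,255],[545,384,255],[545,384,160])
p,d=vision.camera('side'); cv2.imwrite('pics/s3.png',p[:,:,::-1])
E
```

```text
t 8.22 grasp [479.7 -30.3 259.3] rot [3.139 0.509 2.855] gap 35.6 F [ 0.4  0.4 -1.8] zax [ 0.468 -0.136 -0.873]
-> [390.  15. 255.] tool cm [ 8.85  1.81 -4.44] rows 3 each [ 2.949  0.603 -1.479]
-> [545. 384. 255.] tool cm [-3.86 39.77  2.24] rows 10 each [-0.386  3.977  0.224]
-> [545. 384. 160.] tool cm [ 4.63 -0.02  8.3 ] rows 3 each [ 1.542 -0.006  2.766]
```

View pics/s3.png

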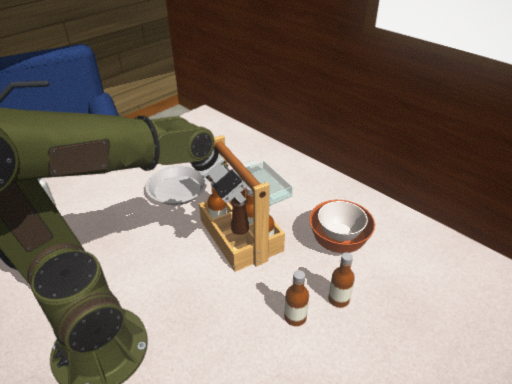

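The mill hangs upright in the jaws above the carrier walls. Moving back, then over to the tin.

Request:
carry_out(
  deltas=[
    [[1.5,0.3,-0.75],0,0.2],
    [[2.95,0.6,-1.48],0,0.2],
    [[2.95,0.6,-1.48],0,0.2],
    [[1.4,1.4,-0.6],0,0.2],
    [[-0.3,3.1,0.17],0,0.2],
    [[-0.36,3.7,0.2],0,0.2],
    [[-0.36,3.7,0.2],0,0.2],
    [[-0.36,3.7,0.2],0,0.2],
    [[-0.36,3.7,0.2],0,0.2],
    [[-0.36,3.7,0.2],0,0.2],
    [[-0.36,3.7,0.2],0,0.2],
    [[-0.36,3.7,0.2],0,0.2],
    [[-0.36,3.7,0.2],0,0.2],
    [[-0.3,3.0,0.17],0,0.2],
    [[-0.15,1.5,0.08],0,0.2],
    [[0,0,0],0,0.2],
  ],
)

```text
clock: 9.6
eef_pos: [536.3, 372.9, 248.8]
eef_rot: [-3.138, 0.499, 2.859]
wrist_force: [0.2, 0.0, -2.2]
finger_gap: 35.3
```

```bash
python3 - <<'E'
from h import *
from cell import manip, vision
plan([545,384,160],[545,384,141])
print(manip.read_state()['joints'].round(2))
for n in ('side','top'):
    p,d=vision.camera(n); cv2.imwrite(f'pics/{n}4.png',p[:,:,::-1]); np.savez(f'pics/{n}4.npz',d=d)
E
```

```text
t 9.6 grasp [537.6 372.5 246.2] rot [-3.138  0.499  2.859] gap 35.3 F [ 0.2  0.  -2.2] zax [ 0.459 -0.137 -0.878]
-> [545. 384. 160.] tool cm [3.79 1.33 7.75] rows 3 each [1.263 0.444 2.583]
-> [545. 384. 141.] tool cm [0.91 0.01 1.67] rows 1 each [0.91  0.005 1.668]
[ 0.7   0.39  1.42 -0.47  1.09 -0.41]
```

View pics/side4.png

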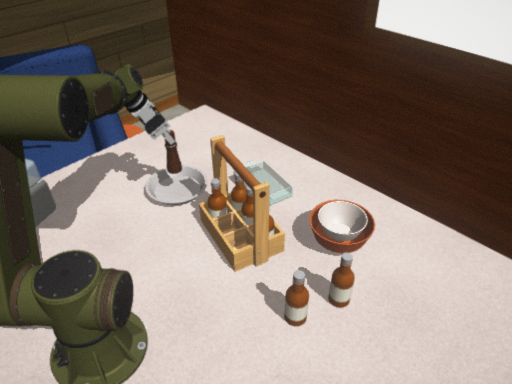

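View pics/top4.png

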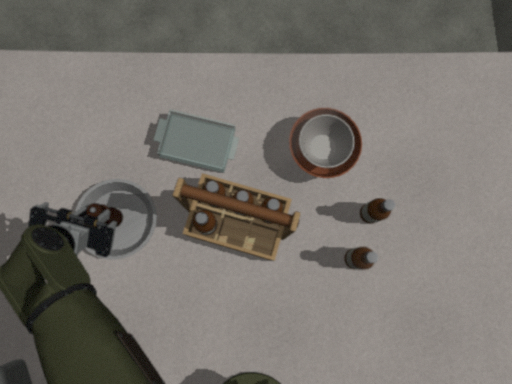

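The mill is above the tin: foot at about (174,168), head at (171,138) in the side view. I'll check how upright it hangs by comparing its image axis with the projected vertical in both views.

```bash
python3 - <<'E'
from h import *
from cell import manip, vision
p=cv2.imread('pics/side4.png'); cv2.imwrite('pics/sz4.png',cv2.resize(p[85:215,120:240],None,fx=4.5,fy=4.5,interpolation=2))
c=vision.calibration('side'); print(proj(c,[[537.6,372.5,108],[537.6,372.5,246],[537.6,372.5,273]]).round(1))
X=cloud(c,np.load('pics/side4.npz')['d'])
for v in range(130,178,4):
    Q=X[v,150:195]; m=(Q[:,2]>90)&(np.abs(Q[:,0]-537)<50)&(np.abs(Q[:,1]-372)<50)
    if m.any(): print(v,(np.where(m)[0].mean()+150).round(1),m.sum(),np.nanmean(Q[m],0).round(1))
E
```

```text
[[173.4 169.8]
 [168.2 137.2]
 [167.1 130.3]]
130 169.0 7 [542.8 368.8 273.6]
134 167.5 12 [524.2 351.8 273.2]
138 169.5 10 [529.2 351.6 255.4]
142 170.0 11 [531.9 356.7 236.1]
146 169.5 12 [530.7 362.1 218.1]
150 171.0 11 [533.9 361.7 200.3]
154 171.5 12 [533.  361.2 184.2]
158 172.0 13 [531.8 360.1 168.4]
162 173.0 15 [532.7 359.2 151.2]
166 173.5 16 [531.2 357.6 135.4]
170 173.5 14 [527.4 355.6 120.8]
```

View pics/sz4.png

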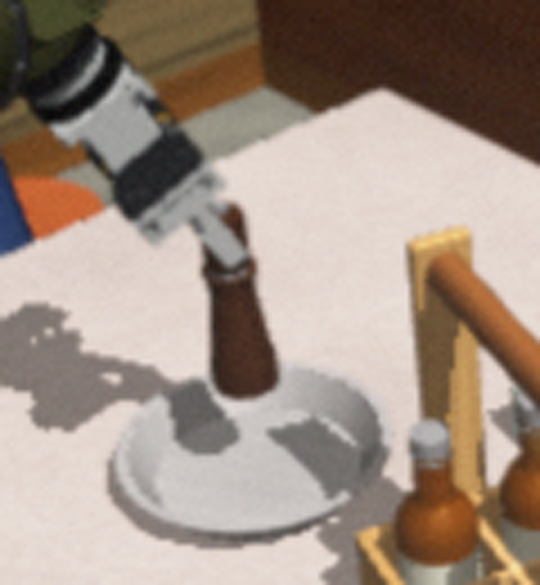

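The image axis matches the projected vertical (foot at 173.5 in both), so the mill is upright. Lowering.

Request:
carry_out(
  deltas=[
    [[1.0,0.4,2.0],0,0.2],
    [[1.2,0.45,2.5],0,0.2],
    [[1.0,0.45,2.1],0,0.2],
    [[0.6,0,1.1],0,0.2],
    [[0.4,0,0.8],0,0.2],
    [[0.25,0,0.5],0,0.2],
    [[0,0,0],0,0.2],
  ],
)

```text
clock: 10.28
eef_pos: [544.0, 381.6, 152.1]
eef_rot: [3.142, 0.502, 2.855]
wrist_force: [-1.3, -0.0, -1.6]
finger_gap: 35.4
```

```bash
python3 - <<'E'
from h import *
plan([545,384,141])
E
```

```text
t 10.28 grasp [545.4 381.2 149.5] rot [3.142 0.502 2.855] gap 35.4 F [-1.3 -0.  -1.6] zax [ 0.462 -0.136 -0.877]
-> [545. 384. 141.] tool cm [0.51 0.26 0.69] rows 1 each [0.513 0.259 0.688]
```

Bottom is about 11 mm above the tin floor. Lowering the last bit in small rows.

Request:
carry_out(
  deltas=[
    [[0.2,0,0.36],0,0.2],
    [[0.14,0,0.26],0,0.2],
    [[0.05,0,0.09],0,0.2],
    [[0.05,0,0.09],0,0.2],
    [[0,0,0],0,0.2],
  ],
)

```text
clock: 10.7
eef_pos: [544.2, 382.2, 143.7]
eef_rot: [3.14, 0.503, 2.855]
wrist_force: [-0.1, -0.0, -2.1]
finger_gap: 35.6
```

```bash
python3 - <<'E'
from h import *
plan([545,384,141])
E
```

```text
t 10.7 grasp [545.6 381.8 141.1] rot [3.14  0.503 2.855] gap 35.6 F [-0.1 -0.  -2.1] zax [ 0.462 -0.135 -0.876]
-> [545. 384. 141.] tool cm [ 0.11  0.19 -0.05] rows 1 each [ 0.108  0.191 -0.05 ]
```

Request:
carry_out(
  deltas=[
    [[0.05,0,0.09],0,0.2],
    [[0.05,0,0.09],0,0.2],
    [[0,0,0],0,0.2],
  ],
)

```text
clock: 10.95
eef_pos: [544.8, 382.6, 143.5]
eef_rot: [3.139, 0.505, 2.854]
wrist_force: [-3.4, -1.5, 9.9]
finger_gap: 35.4
```

```bash
python3 - <<'E'
from h import *
plan()
E
```

```text
t 10.95 grasp [546.2 382.2 140.8] rot [3.139 0.505 2.854] gap 35.4 F [-3.4 -1.5  9.9] zax [ 0.465 -0.134 -0.875]
```

Contact at 9.9 N upward, so the mill is standing. Opening, then retreating along the tool axis.

Request:
carry_out(
  deltas=[
    [[0,0,0],0,0.6],
    [[0,0,0],0,0.6],
    [[0,0,0],0,0.6],
    [[0,0,0],0,0.6],
    [[0,0,-2],0,0.6],
    [[0,0,-4],0,0.6],
    [[0,0,-4],0,0.6],
    [[0,0,-4],0,0.6],
    [[0,0,-2],0,0.6],
  ],
)

```text
clock: 11.7
eef_pos: [469.0, 404.8, 286.2]
eef_rot: [3.136, 0.504, 2.854]
wrist_force: [0.5, -0.0, 0.5]
finger_gap: 56.2
```

```bash
python3 - <<'E'
from h import *
from cell import manip, vision
z=rot(manip.read_state()['eef_rot'])[:,2]
for n in ('side','top'):
    p,d=vision.camera(n); cv2.imwrite(f'pics/{n}5.png',p[:,:,::-1]); np.savez(f'pics/{n}5.npz',d=d)
    X=cloud(vision.calibration(n),d).reshape(-1,3)
    m=(abs(X[:,0]-545)<40)&(abs(X[:,1]-382)<40)&(X[:,2]>120)&(X[:,2]<175); Q=X[m]
    print(n,m.sum(),cv2.minEnclosingCircle(Q[:,:2].astype(np.float32)) if m.any() else 0, Q[:,2].max() if m.any() else 0)
p=cv2.imread('pics/side5.png'); cv2.imwrite('pics/sz5.png',cv2.resize(p[85:215,120:240],None,fx=4.5,fy=4.5,interpolation=2))
g=np.array([428.5,-304,170.]); print(g-150*z)
plan([430,300,340],[330,-150,340],g-150*z)
E
```

```text
side 135 ((548.8599853515625, 379.6951599121094), 20.261850357055664) 170.6952468163911
top 213 ((546.9390258789062, 380.4508972167969), 18.656871795654297) 170.7407819569296
[ 358.76886566 -284.24106292  301.32841775]
t 11.8 grasp [471.  404.7 283. ] rot [3.135 0.505 2.854] gap 56.1 F [0.5 0.2 0.4] zax [ 0.466 -0.131 -0.875]
-> [430. 300. 340.] tool cm [ -1.92 -11.16  -5.53] rows 4 each [-0.479 -2.791 -1.382]
-> [ 330. -150.  340.] tool cm [ -2.79 -46.     1.22] rows 12 each [-0.232 -3.833  0.102]
-> [ 358.8 -284.2  301.3] tool cm [ -3.88 -12.1    6.48] rows 4 each [-0.97  -3.025  1.62 ]
```

View pics/sz5.png

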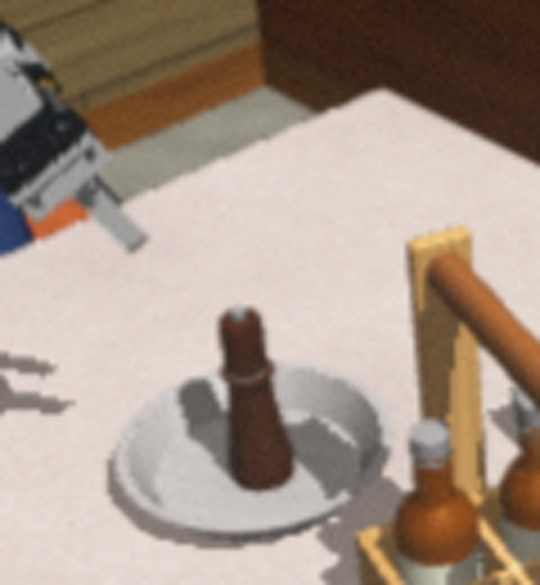

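The mill stands upright in the tin at (547,380.5), 35 mm clear of the wall. Next is bottle_1: straight across in front of the carrier at z about 300.

```bash
python3 - <<'E'
from h import *
from cell import manip
z=rot(manip.read_state()['eef_rot'])[:,2]
g=np.array([428.5,-304,163.])
plan(g-150*z,g)
E
```

```text
t 11.8 grasp [471.  404.7 283. ] rot [3.135 0.505 2.854] gap 56.1 F [0.5 0.2 0.4] zax [ 0.466 -0.131 -0.875]
-> [ 358.6 -284.4  294.3] tool cm [ -8.23 -69.29   2.78] rows 18 each [-0.457 -3.849  0.155]
-> [ 428.5 -304.   163. ] tool cm [ 0. -0. 15.] rows 4 each [ 0.   -0.    3.75]
```

Request:
carry_out(
  deltas=[
    [[-0.2,-2.0,-0.5],0,0.6],
    [[-0.45,-3.8,-0.5],0,0.6],
    [[-0.45,-3.8,-0.3],0,0.6],
    [[-0.45,-3.8,0.1],0,0.6],
    [[-0.45,-3.8,0.1],0,0.6],
    [[-0.45,-3.8,0.1],0,0.6],
    [[-0.45,-3.8,0.1],0,0.6],
    [[-0.45,-3.8,0.1],0,0.6],
    [[-0.45,-3.8,0.1],0,0.6],
    [[-0.45,-3.8,0.1],0,0.6],
    [[-0.45,-3.8,0.2],0,0.6],
    [[-0.45,-3.8,0.2],0,0.6],
    [[-0.45,-3.8,0.2],0,0.6],
    [[-0.45,-3.8,0.2],0,0.6],
    [[-0.45,-3.8,0.2],0,0.6],
    [[-0.45,-3.8,0.2],0,0.6],
    [[-0.45,-3.8,0.2],0,0.6],
    [[-0.45,-3.8,0.2],0,0.6],
    [[-0.2,-2.0,0.2],0,0.6],
    [[0,0,0],0,0.6],
  ],
)

```text
clock: 13.47
eef_pos: [350.5, -268.9, 307.4]
eef_rot: [3.14, 0.498, 2.849]
wrist_force: [0.8, 0.3, -0.7]
finger_gap: 56.4
```

```bash
python3 - <<'E'
from h import *
from cell import manip,vision
print(manip.read_state()['joints'].round(2))
z=rot(manip.read_state()['eef_rot'])[:,2]
g=np.array([428.5,-304,163.])
plan(g-60*z,g)
p,d=vision.camera('wrist'); cv2.imwrite('pics/w6.png',p[:,:,::-1])
E
```

```text
[-0.89 -0.25  1.97  0.32  1.03 -2.28]
t 13.47 grasp [ 351.9 -269.4  304.7] rot [3.14  0.498 2.849] gap 56.4 F [ 0.8  0.3 -0.7] zax [ 0.458 -0.136 -0.878]
-> [ 401.  -295.9  215.7] tool cm [-0.55 -1.14 10.43] rows 3 each [-0.182 -0.381  3.476]
-> [ 428.5 -304.   163. ] tool cm [ 0. -0.  6.] rows 2 each [ 0. -0.  3.]
```

View pics/w6.png

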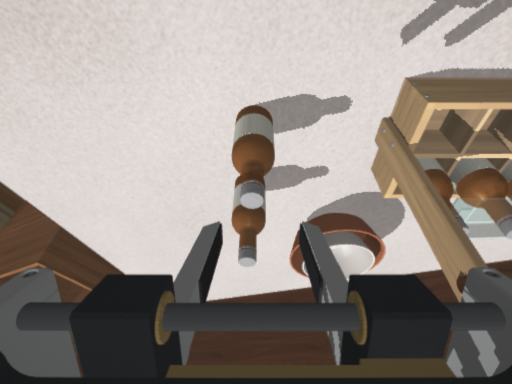

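Bottle_1's cap is at (252,195), slightly left of the jaw middle (262), which agrees with the planned -1.1 cm y shift. Advancing.

Request:
carry_out(
  deltas=[
    [[-0.18,-0.38,3.4],0,0.6],
    [[-0.18,-0.38,3.4],0,0.6],
    [[-0.18,-0.38,3.4],0,0.6],
    [[0,0,2.5],0,0.6],
    [[0,0,2.0],0,0.6],
    [[0,0,0.8],0,0.6],
    [[0,0,0],0,0.6],
  ],
)

```text
clock: 14.1
eef_pos: [424.7, -297.4, 173.9]
eef_rot: [3.139, 0.498, 2.855]
wrist_force: [0.5, -1.0, -0.0]
finger_gap: 56.5
```

```bash
python3 - <<'E'
from h import *
from cell import manip,vision
plan([428.5,-304,163])
p,d=vision.camera('wrist'); cv2.imwrite('pics/w7.png',p[:,:,::-1])
E
```

```text
t 14.1 grasp [ 426.  -297.8  171.2] rot [3.139 0.498 2.855] gap 56.5 F [ 0.5 -1.  -0. ] zax [ 0.459 -0.132 -0.879]
-> [ 428.5 -304.   163. ] tool cm [ 0.03 -0.53  0.92] rows 1 each [ 0.031 -0.531  0.918]
```

View pics/w7.png

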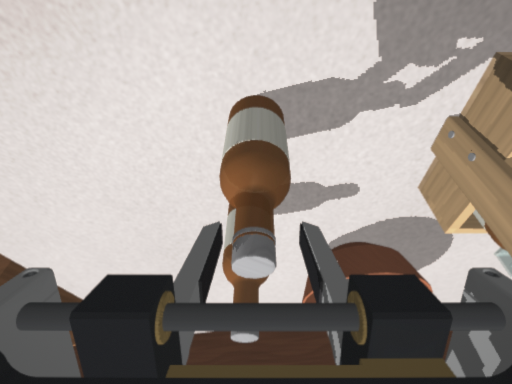

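The neck is between the pads, about 5 mm off centre, as computed. Correcting and closing.

Request:
carry_out(
  deltas=[
    [[0.03,-0.5,0.6],0,0.6],
    [[0,0,0.3],0,0.6],
    [[0,0,0],0,0.1],
    [[0,0,0],0,0.1],
    [[0,0,0],0,0.1],
    [[0,0,0],0,0.1],
    [[0,0,0],0,0.1],
  ],
  grip_force=40,
)

```text
clock: 14.73
eef_pos: [427.1, -304.4, 168.0]
eef_rot: [3.141, 0.501, 2.855]
wrist_force: [0.2, 3.0, 2.9]
finger_gap: 28.9
```

```bash
python3 - <<'E'
from h import *
from cell import manip,vision
plan([428.5,-304,163])
p,d=vision.camera('wrist'); cv2.imwrite('pics/w8.png',p[:,:,::-1])
E
```

```text
t 14.73 grasp [ 428.5 -304.8  165.3] rot [3.141 0.501 2.855] gap 28.9 F [0.2 3.  2.9] zax [ 0.461 -0.135 -0.877]
-> [ 428.5 -304.   163. ] tool cm [0.13 0.08 0.19] rows 1 each [0.134 0.08  0.194]
```

View pics/w8.png

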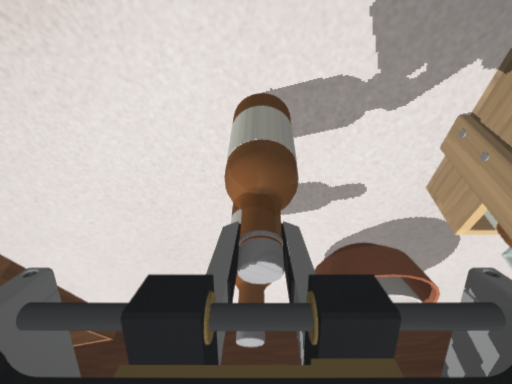

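Gripped at 28.9 mm (neck 29–30). Lifting, then round in front of the carrier.

Request:
carry_out(
  deltas=[
    [[-0.7,0,-1.3],0,0.1],
    [[-1.4,0,-2.6],0,0.1],
    [[-1.6,0,-3.0],0,0.1],
    [[-1.4,0,-2.6],0,0.1],
    [[-0.6,0,-1.2],0,0.1],
    [[0,0,0],0,0.1],
  ],
)

```text
clock: 15.28
eef_pos: [426.0, -304.6, 291.7]
eef_rot: [-3.14, 0.504, 2.856]
wrist_force: [1.5, -0.4, -5.4]
finger_gap: 28.7
```

```bash
python3 - <<'E'
from h import *
from cell import manip,vision
plan([395,-40,288],[504.7,48.1,285],[504.7,48.1,180])
p,d=vision.camera('wrist'); cv2.imwrite('pics/w9.png',p[:,:,::-1])
p,d=vision.camera('side'); cv2.imwrite('pics/s9.png',p[:,:,::-1])
E
```

```text
t 15.28 grasp [ 427.4 -305.   289. ] rot [-3.14   0.504  2.856] gap 28.7 F [ 1.5 -0.4 -5.4] zax [ 0.463 -0.138 -0.876]
-> [395. -40. 288.] tool cm [ 9.3  24.51 -5.06] rows 7 each [ 1.329  3.502 -0.722]
-> [504.7  48.1 285. ] tool cm [-6.9  11.55  4.13] rows 4 each [-1.726  2.887  1.032]
-> [504.7  48.1 180. ] tool cm [5.07 0.02 9.19] rows 3 each [1.69  0.006 3.065]
```

View pics/s9.png

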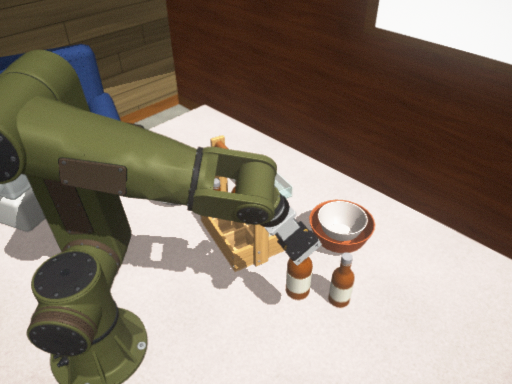

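Bottle_1 hangs upright off the table, and the -5.4 N reading is about its weight. Carrying it to the via point.

Request:
carry_out(
  deltas=[
    [[0.6,1.5,-0.3],0,0.1],
    [[1.2,3.1,-0.65],0,0.1],
    [[1.2,3.1,-0.65],0,0.1],
    [[1.2,3.1,-0.65],0,0.1],
    [[1.2,3.1,-0.65],0,0.1],
    [[1.2,3.1,-0.65],0,0.1],
    [[1.2,3.1,-0.65],0,0.1],
    [[0.9,2.5,-0.5],0,0.1],
    [[0.5,1.3,-0.3],0,0.1],
    [[0,0,0],0,0.1],
  ],
)

```text
clock: 16.22
eef_pos: [391.8, -42.9, 286.7]
eef_rot: [3.141, 0.497, 2.858]
wrist_force: [1.0, 0.1, -5.7]
finger_gap: 29.1
```

```bash
python3 - <<'E'
from h import *
from cell import manip,vision
plan([470,48,290],[504.7,48.1,285],[504.7,48.1,180])
E
```

```text
t 16.22 grasp [393.2 -43.3 284. ] rot [3.141 0.497 2.858] gap 29.1 F [ 1.   0.1 -5.7] zax [ 0.459 -0.132 -0.879]
-> [470.  48. 290.] tool cm [-4.52 10.91  1.79] rows 3 each [-1.507  3.636  0.597]
-> [504.7  48.1 285. ] tool cm [-2.69  0.98  2.03] rows 1 each [-2.687  0.977  2.029]
-> [504.7  48.1 180. ] tool cm [ 5.01 -0.01  9.23] rows 3 each [ 1.670e+00 -3.000e-03  3.076e+00]
```

Request:
carry_out(
  deltas=[
    [[-0.7,1.6,0.25],0,0.1],
    [[-1.3,3.0,0.5],0,0.1],
    [[-1.3,3.0,0.5],0,0.1],
    [[-1.2,2.3,0.5],0,0.1],
    [[-1.2,1.2,0.8],0,0.1],
    [[-1.0,0.5,0.8],0,0.1],
    [[-0.5,0.3,0.4],0,0.1],
    [[0,0,0],0,0.1],
  ],
)

```text
clock: 16.88
eef_pos: [504.5, 45.5, 288.2]
eef_rot: [-3.141, 0.497, 2.856]
wrist_force: [-0.2, 0.0, -4.3]
finger_gap: 28.8
```

```bash
python3 - <<'E'
from h import *
from cell import manip,vision
plan([504.7,48.1,285],[504.7,48.1,180])
for n in ('top','wrist','side'):
    p,d=vision.camera(n); cv2.imwrite(f'pics/{n}10.png',p[:,:,::-1]); np.savez(f'pics/{n}10.npz',d=d)
p=cv2.imread('pics/top10.png')[130:290,140:340]; cv2.imwrite('pics/t10z.png',cv2.resize(p,None,fx=3.5,fy=3.5,interpolation=2))
p=cv2.imread('pics/side10.png')[110:290,150:320]; cv2.imwrite('pics/s10z.png',cv2.resize(p,None,fx=3.2,fy=3.2,interpolation=2))
E
```

```text
t 16.88 grasp [505.9  45.1 285.6] rot [-3.141  0.497  2.856] gap 28.8 F [-0.2  0.  -4.3] zax [ 0.457 -0.135 -0.879]
-> [504.7  48.1 285. ] tool cm [ 0.2   0.26 -0.04] rows 1 each [ 0.201  0.256 -0.043]
-> [504.7  48.1 180. ] tool cm [5.01 0.01 9.23] rows 3 each [1.669e+00 3.000e-03 3.076e+00]
```

View pics/wrist10.png

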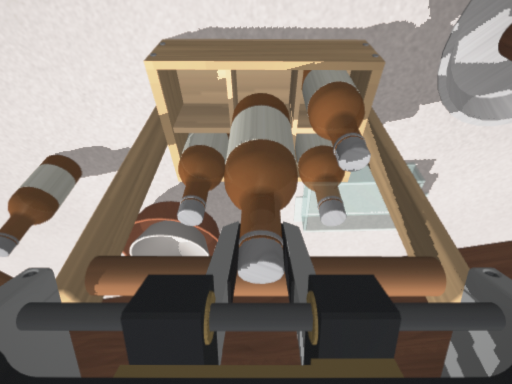

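View pics/s10z.png

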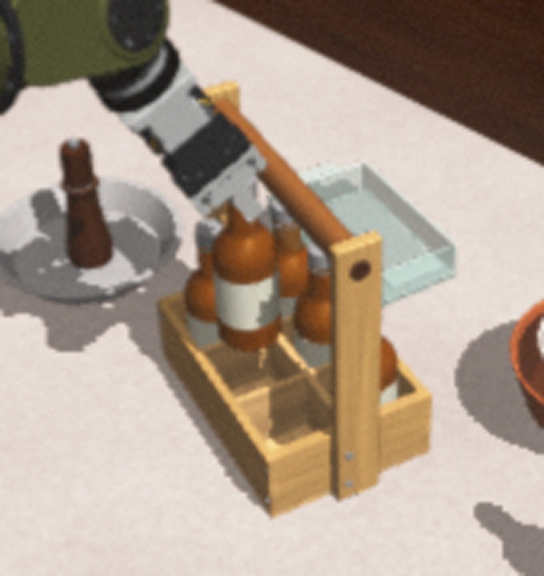

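View pics/t10z.png

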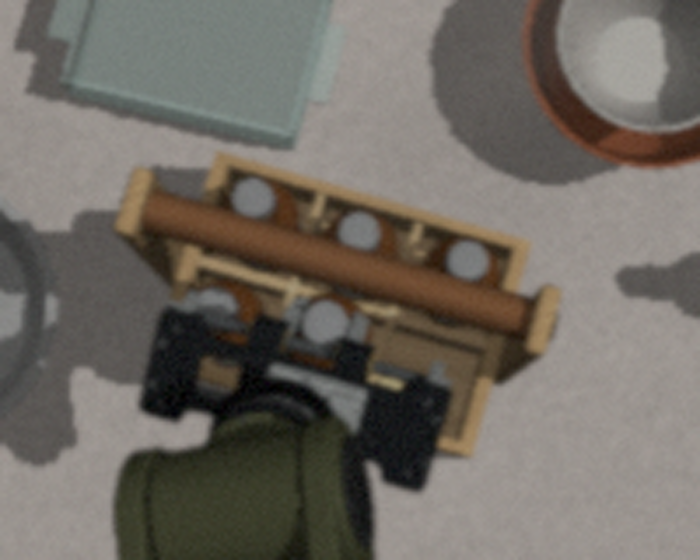

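Bottle_1 is upright above the middle cell, its cap just in front of the bar, with the body clear. A quick numeric check of the cap and body positions.

```bash
python3 - <<'E'
from h import *
from cell import vision
from scipy.optimize import least_squares
c=vision.calibration('top'); X=cloud(c,np.load('pics/top10.npz')['d']).reshape(-1,3)
m=(abs(X[:,0]-505)<22)&(abs(X[:,1]-46)<22)&(X[:,2]>299)&(X[:,2]<312); print('cap',m.sum(),X[m].mean(0).round(1),cv2.minEnclosingCircle(X[m][:,:2].astype(np.float32)))
for n in('side','wrist'):
    c=vision.calibration(n); X=cloud(c,np.load(f'pics/{n}10.npz')['d']).reshape(-1,3)
    for z0,z1 in((135,160),(160,185),(185,215)):
        m=(abs(X[:,0]-505)<45)&(abs(X[:,1]-46)<45)&(X[:,2]>z0)&(X[:,2]<z1); B=X[m]
        s=least_squares(lambda p:np.hypot(B[:,0]-p[0],B[:,1]-p[1])-31,[505,46],loss='soft_l1',f_scale=1); print(n,z0,m.sum(),s.x.round(1))
E
```

```text
cap 154 [504.   46.  304.2] ((496.7004089355469, 48.54123306274414), 23.50472068786621)
side 135 126 [505.2  46. ]
side 160 119 [505.2  45.8]
side 185 161 [505.   45.8]
wrist 135 670 [504.1  45.5]
wrist 160 849 [504.   45.5]
wrist 185 1338 [504.2  45.4]
```

Upright, at (504.6,45.7); the cell centre is (504.7,48.1). Lowering with a +2 mm y correction.

Request:
carry_out(
  deltas=[
    [[0.6,0.1,1.0],0,0.1],
    [[0.95,0.14,1.75],0,0.1],
    [[0.95,0,1.75],0,0.1],
    [[0.95,0,1.75],0,0.1],
    [[0.75,0,1.4],0,0.1],
    [[0.4,0,0.7],0,0.1],
    [[0,0,0],0,0.1],
  ],
)

```text
clock: 17.62
eef_pos: [503.7, 47.9, 193.8]
eef_rot: [-3.141, 0.499, 2.855]
wrist_force: [0.9, -0.2, -5.2]
finger_gap: 28.7
```

```bash
python3 - <<'E'
from h import *
plan([504.7,48.1,174])
E
```

```text
t 17.62 grasp [505.   47.5 191.2] rot [-3.141  0.499  2.855] gap 28.7 F [ 0.9 -0.2 -5.2] zax [ 0.459 -0.135 -0.878]
-> [504.7  48.1 174. ] tool cm [0.86 0.05 1.48] rows 1 each [0.865 0.049 1.484]
```

Request:
carry_out(
  deltas=[
    [[0.35,0.03,0.6],0,0.1],
    [[0.24,0,0.44],0,0.1],
    [[0.14,0,0.26],0,0.1],
    [[0.05,0,0.09],0,0.1],
    [[0,0,0],0,0.1],
  ],
)

```text
clock: 18.03
eef_pos: [504.6, 48.6, 179.2]
eef_rot: [3.141, 0.501, 2.855]
wrist_force: [0.5, 0.5, -6.1]
finger_gap: 28.6
```

```bash
python3 - <<'E'
from h import *
plan([504.7,48.1,173])
E
```

```text
t 18.03 grasp [506.   48.2 176.6] rot [3.141 0.501 2.855] gap 28.6 F [ 0.5  0.5 -6.1] zax [ 0.461 -0.135 -0.877]
-> [504.7  48.1 173. ] tool cm [ 0.28 -0.05  0.26] rows 1 each [ 0.276 -0.049  0.259]
```

Request:
carry_out(
  deltas=[
    [[0.15,0,0.13],0,0.1],
    [[0.08,0,0.09],0,0.1],
    [[0.05,0,0.09],0,0.1],
    [[0,0,0],0,0.1],
  ],
)

```text
clock: 18.37
eef_pos: [504.1, 49.0, 176.0]
eef_rot: [3.14, 0.503, 2.855]
wrist_force: [-2.5, -0.1, 2.9]
finger_gap: 29.3
```

```bash
python3 - <<'E'
from h import *
plan([504.7,48.1,173])
E
```

```text
t 18.37 grasp [505.5  48.6 173.4] rot [3.14  0.503 2.855] gap 29.3 F [-2.5 -0.1  2.9] zax [ 0.462 -0.135 -0.876]
-> [504.7  48.1 173. ] tool cm [ 0.08 -0.07 -0.  ] rows 1 each [ 0.075 -0.068 -0.   ]
```

It touched the floor at the expected height (173.4). Opening and backing out along the tool axis.

Request:
carry_out(
  deltas=[
    [[0,0,0],0,0.55],
    [[0,0,0],0,0.55],
    [[0,0,0],0,0.55],
    [[0,0,0],0,0.55],
    [[0,0,-2],0,0.55],
    [[0,0,-4],0,0.55],
    [[0,0,-4],0,0.55],
    [[0,0,-4],0,0.55],
    [[0,0,-1.5],0,0.55],
    [[0,0,0],0,0.55],
  ],
)

```text
clock: 19.2
eef_pos: [432.1, 70.4, 315.1]
eef_rot: [3.137, 0.507, 2.854]
wrist_force: [-0.5, 0.2, 0.8]
finger_gap: 51.5
```

```bash
python3 - <<'E'
from h import *
from cell import manip, vision
from scipy.optimize import least_squares
z=rot(manip.read_state()['eef_rot'])[:,2]
p,d=vision.camera('top'); cv2.imwrite('pics/t11.png',cv2.resize(p[130:290,140:420,::-1],None,fx=2.8,fy=2.8,interpolation=2))
X=cloud(vision.calibration('top'),d).reshape(-1,3)
for nm,(x,y,zz) in dict(b1=(505,48,193),pf=(528,127,193),p1=(608,101,193),p2=(582,22,193),p3=(562,-57,193),b2=(561,-355,185)).items():
    m=(abs(X[:,0]-x)<20)&(abs(X[:,1]-y)<20)&(abs(X[:,2]-zz)<8); Q=X[m]; print(nm,m.sum(),Q.mean(0).round(1),np.round(cv2.minEnclosingCircle(Q[:,:2].astype(np.float32))[0],1))
g=np.array([561,-355,163.])
plan([380,-60,310],g-150*z,g)
E
```

```text
b1 116 [503.1  48.5 191.4] [504.1  48.5]
pf 107 [527.8 127.4 191.4] [527.8 127.8]
p1 102 [608.  101.3 191.4] [607.6 101.1]
p2 93 [583.2  21.3 191.8] [582.7  21.8]
p3 101 [561.4 -57.5 191.5] [561.5 -57.6]
b2 106 [ 560.7 -353.3  183.5] [ 561.2 -354.1]
t 19.25 grasp [433.7  69.7 309.9] rot [3.139 0.504 2.855] gap 51.7 F [ 0.4 -0.1 -0.7] zax [ 0.464 -0.134 -0.876]
-> [380. -60. 310.] tool cm [  1.29 -13.96  -0.76] rows 4 each [ 0.323 -3.49  -0.189]
-> [ 491.  -335.   294.1] tool cm [-15.37 -23.27  10.22] rows 8 each [-1.921 -2.908  1.278]
-> [ 561. -355.  163.] tool cm [-0.04  0.02 15.  ] rows 4 each [-0.011  0.006  3.75 ]
```

View pics/t11.png

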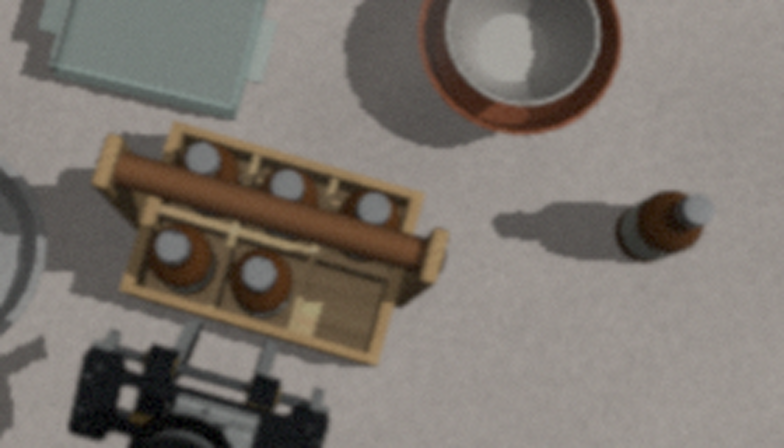

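Bottle_1 stands at (504,48.5), top level with the packed bottles, and those haven't moved. On to bottle_2, cap at (561,-354.5).

Request:
carry_out(
  deltas=[
    [[0.2,-2.0,-0.1],0,0.55],
    [[0.35,-3.7,-0.2],0,0.55],
    [[0.35,-3.7,-0.2],0,0.55],
    [[0.35,-3.7,-0.2],0,0.55],
    [[-1.0,-3.3,0.4],0,0.55],
    [[-1.9,-2.9,1.2],0,0.55],
    [[-1.9,-2.9,1.2],0,0.55],
    [[-1.9,-2.9,1.2],0,0.55],
    [[-1.9,-2.9,1.2],0,0.55],
    [[-1.9,-2.9,1.2],0,0.55],
    [[-1.9,-2.9,1.2],0,0.55],
    [[-1.9,-2.9,1.2],0,0.55],
    [[-1,-1.5,0.6],0,0.55],
    [[0,0,0],0,0.55],
  ],
)

```text
clock: 20.42
eef_pos: [483.1, -345.9, 298.2]
eef_rot: [3.139, 0.496, 2.851]
wrist_force: [-0.4, -0.3, -0.1]
finger_gap: 51.9
```

```bash
python3 - <<'E'
from h import *
from cell import manip,vision
print(manip.read_state()['joints'].round(2))
z=rot(manip.read_state()['eef_rot'])[:,2]
g=np.array([561,-354.8,163.])
plan(g-60*z,g)
E
```

```text
[-0.78  0.12  1.64  0.28  0.95 -2.17]
t 20.42 grasp [ 484.5 -346.3  295.6] rot [3.139 0.496 2.851] gap 51.9 F [-0.4 -0.3 -0.1] zax [ 0.457 -0.134 -0.879]
-> [ 533.6 -346.8  215.8] tool cm [-0.34  1.33  9.27] rows 3 each [-0.115  0.444  3.09 ]
-> [ 561.  -354.8  163. ] tool cm [-0.  0.  6.] rows 2 each [-0.  0.  3.]
```

Request:
carry_out(
  deltas=[
    [[-0.12,0.5,3.0],0,0.55],
    [[-0.12,0.5,3.0],0,0.55],
    [[-0.1,0.33,3.0],0,0.55],
    [[0,0,0],0,0.55],
  ],
)

```text
clock: 20.75
eef_pos: [530.8, -341.0, 217.4]
eef_rot: [3.137, 0.492, 2.853]
wrist_force: [-0.7, 0.3, -1.0]
finger_gap: 51.6
```

```bash
python3 - <<'E'
from h import *
from cell import manip,vision
plan([561,-354.8,163.])
p,d=vision.camera('wrist'); cv2.imwrite('pics/w12.png',p[:,:,::-1])
E
```

```text
t 20.75 grasp [ 532.2 -341.4  214.7] rot [3.137 0.492 2.853] gap 51.6 F [-0.7  0.3 -1. ] zax [ 0.454 -0.129 -0.881]
-> [ 561.  -354.8  163. ] tool cm [-0.33 -0.49  6.04] rows 2 each [-0.166 -0.247  3.02 ]
```

View pics/w12.png

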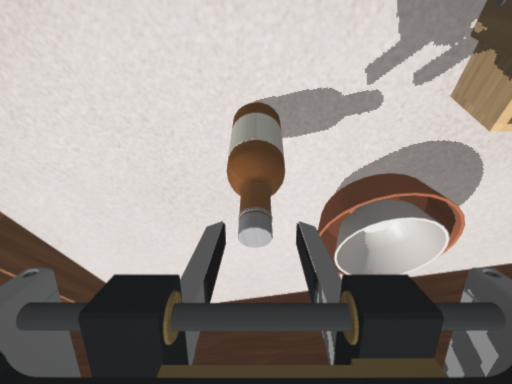

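Bottle_2's cap is at (255,228), with the jaws at 222 and 300 (middle 261), which agrees with the -5 mm y correction. Going in.

Request:
carry_out(
  deltas=[
    [[-0.15,-0.4,1.5],0,0.55],
    [[-0.1,-0.1,2.0],0,0.55],
    [[-0.08,0,1.6],0,0.55],
    [[0,0,0.8],0,0.55],
    [[0,0,0],0,0.55],
  ],
)

```text
clock: 21.22
eef_pos: [559.3, -356.2, 173.8]
eef_rot: [3.14, 0.499, 2.855]
wrist_force: [-0.5, 0.6, -0.3]
finger_gap: 51.6
```

```bash
python3 - <<'E'
from h import *
plan([561,-354.8,165.])
E
```

```text
t 21.22 grasp [ 560.6 -356.6  171.2] rot [3.14  0.499 2.855] gap 51.6 F [-0.5  0.6 -0.3] zax [ 0.46  -0.134 -0.878]
-> [ 561.  -354.8  165. ] tool cm [0.31 0.18 0.54] rows 1 each [0.312 0.181 0.538]
```

Request:
carry_out(
  deltas=[
    [[0.3,0.15,0.55],0,0.55],
    [[0,0,0],0,0.55],
    [[0,0,0],0,0.1],
    [[0,0,0],0,0.1],
    [[0,0,0],0,0.1],
    [[0,0,0],0,0.1],
    [[0,0,0],0,0.1],
  ],
  grip_force=40,
)

```text
clock: 21.8
eef_pos: [560.2, -354.9, 168.7]
eef_rot: [3.141, 0.501, 2.855]
wrist_force: [-0.9, 1.4, 3.2]
finger_gap: 29.0
```

```bash
python3 - <<'E'
from h import *
plan([561,-354.8,165.])
E
```

```text
t 21.8 grasp [ 561.6 -355.3  166.1] rot [3.141 0.501 2.855] gap 29.0 F [-0.9  1.4  3.2] zax [ 0.461 -0.135 -0.877]
-> [ 561.  -354.8  165. ] tool cm [0.11 0.03 0.06] rows 1 each [0.115 0.028 0.064]
```

Gripped at 29.0 mm, grasp 166 mm above its base. Lifting.

Request:
carry_out(
  deltas=[
    [[-0.7,0,-1.3],0,0.1],
    [[-1.4,0,-2.6],0,0.1],
    [[-1.6,0,-3.0],0,0.1],
    [[-1.4,0,-2.6],0,0.1],
    [[-0.6,0,-1.2],0,0.1],
    [[0,0,0],0,0.1],
  ],
)

```text
clock: 22.3
eef_pos: [559.1, -354.9, 292.7]
eef_rot: [-3.14, 0.504, 2.856]
wrist_force: [0.5, 0.2, -5.4]
finger_gap: 28.8
```

```bash
python3 - <<'E'
from h import *
plan([395,-120,290],[390,-10,290],[481.5,-30.5,287])
E
```

```text
t 22.3 grasp [ 560.5 -355.3  290.1] rot [-3.14   0.504  2.856] gap 28.8 F [ 0.5  0.2 -5.4] zax [ 0.463 -0.137 -0.875]
-> [ 395. -120.  290.] tool cm [ 19.71  17.9  -10.89] rows 8 each [ 2.463  2.238 -1.361]
-> [390. -10. 290.] tool cm [ 3.13 10.41 -1.74] rows 3 each [ 1.044  3.471 -0.581]
-> [481.5 -30.5 287. ] tool cm [-8.05  0.62  4.78] rows 3 each [-2.682  0.205  1.595]
```

Request:
carry_out(
  deltas=[
    [[1.2,1.1,-0.7],0,0.1],
    [[2.3,2.1,-1.27],0,0.1],
    [[2.3,2.1,-1.27],0,0.1],
    [[2.3,2.1,-1.27],0,0.1],
    [[2.3,2.1,-1.27],0,0.1],
    [[2.3,2.1,-1.27],0,0.1],
    [[2.3,2.1,-1.27],0,0.1],
    [[2.3,2.1,-1.27],0,0.1],
    [[2.0,2.3,-1.1],0,0.1],
    [[1.3,3.0,-0.7],0,0.1],
    [[1.0,3.0,-0.55],0,0.1],
    [[0.6,2.4,-0.4],0,0.1],
    [[0.4,1.4,-0.3],0,0.1],
    [[0,0,0],0,0.1],
  ],
)

```text
clock: 23.47
eef_pos: [388.3, -11.4, 290.4]
eef_rot: [3.141, 0.498, 2.859]
wrist_force: [0.2, -0.6, -4.9]
finger_gap: 28.7
```

```bash
python3 - <<'E'
from h import *
plan([481.5,-30.5,287])
E
```

```text
t 23.47 grasp [389.7 -11.8 287.7] rot [3.141 0.498 2.859] gap 28.7 F [ 0.2 -0.6 -4.9] zax [ 0.459 -0.133 -0.879]
-> [481.5 -30.5 287. ] tool cm [-8.17  0.76  4.52] rows 3 each [-2.722  0.255  1.508]
```

Request:
carry_out(
  deltas=[
    [[-0.8,0.15,0.45],0,0.1],
    [[-1.9,0.15,1.05],0,0.1],
    [[-2.0,0.15,1.1],0,0.1],
    [[-1.7,0.15,0.95],0,0.1],
    [[-1.2,0.1,0.65],0,0.1],
    [[-0.5,0.05,0.3],0,0.1],
    [[0,0,0],0,0.1],
  ],
)

```text
clock: 24.05
eef_pos: [480.2, -33.3, 289.7]
eef_rot: [3.142, 0.497, 2.855]
wrist_force: [-0.4, 0.0, -4.9]
finger_gap: 28.8
```

```bash
python3 - <<'E'
from h import *
from cell import vision
from scipy.optimize import least_squares
plan([481.5,-30.5,180])
for n in('side','wrist'):
    p,d=vision.camera(n); c=vision.calibration(n); X=cloud(c,d).reshape(-1,3); cv2.imwrite(f'pics/{n}13.png',p[:,:,::-1])
    for z0,z1 in((135,160),(160,185),(185,215)):
        m=(abs(X[:,0]-481.5)<40)&(abs(X[:,1]+31)<40)&(X[:,2]>z0)&(X[:,2]<z1); B=X[m]
        if m.sum()<20: continue
        s=least_squares(lambda p:np.hypot(B[:,0]-p[0],B[:,1]-p[1])-31,[481,-31],loss='soft_l1',f_scale=1); print(n,z0,m.sum(),s.x.round(1))
E
```

```text
t 24.05 grasp [481.5 -33.8 287. ] rot [3.142 0.497 2.855] gap 28.8 F [-0.4  0.  -4.9] zax [ 0.458 -0.135 -0.879]
-> [481.5 -30.5 180. ] tool cm [5.19 0.31 9.36] rows 3 each [1.731 0.103 3.12 ]
side 135 122 [482.3 -32.7]
side 160 133 [482.3 -33.1]
side 185 166 [482.3 -32.9]
wrist 135 668 [480.5 -33.2]
wrist 160 847 [480.4 -33.1]
wrist 185 1323 [480.5 -33.1]
```

View pics/wrist13.png

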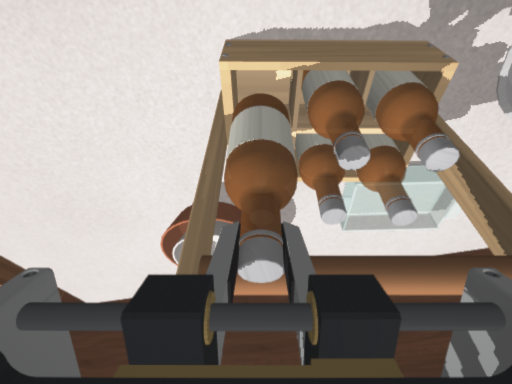

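View pics/side13.png

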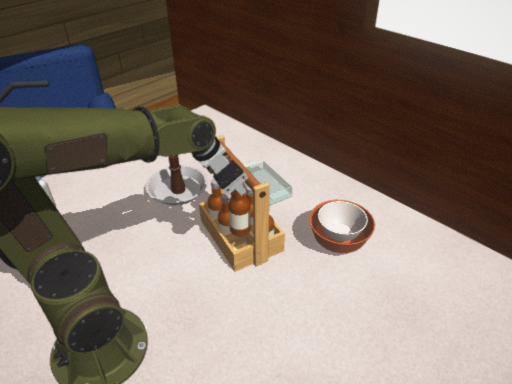

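Bottle_2 is upright at (481.4,-33) above the right cell (481.5,-30.5). Lowering with +2.5 mm in y.

Request:
carry_out(
  deltas=[
    [[0.6,0.12,1.0],0,0.1],
    [[0.95,0.14,1.75],0,0.1],
    [[0.95,0,1.75],0,0.1],
    [[0.95,0,1.75],0,0.1],
    [[0.75,0,1.4],0,0.1],
    [[0.4,0,0.7],0,0.1],
    [[0,0,0],0,0.1],
  ],
)

```text
clock: 24.73
eef_pos: [479.5, -30.0, 194.7]
eef_rot: [3.142, 0.498, 2.856]
wrist_force: [-0.8, -0.1, -6.8]
finger_gap: 28.8
```

```bash
python3 - <<'E'
from h import *
plan([481.5,-30.5,174])
E
```

```text
t 24.73 grasp [480.8 -30.4 192. ] rot [3.142 0.498 2.856] gap 28.8 F [-0.8 -0.1 -6.8] zax [ 0.458 -0.135 -0.879]
-> [481.5 -30.5 174. ] tool cm [0.8  0.01 1.61] rows 1 each [0.802 0.009 1.615]
```

Request:
carry_out(
  deltas=[
    [[0.33,0,0.6],0,0.1],
    [[0.24,0,0.46],0,0.1],
    [[0.14,0,0.26],0,0.1],
    [[0.05,0,0.09],0,0.1],
    [[0,0,0],0,0.1],
  ],
)

```text
clock: 25.15
eef_pos: [480.7, -30.2, 180.1]
eef_rot: [3.141, 0.501, 2.855]
wrist_force: [-0.2, -0.1, -5.5]
finger_gap: 28.9
```

```bash
python3 - <<'E'
from h import *
plan([481.5,-30.5,174])
E
```

```text
t 25.15 grasp [482.1 -30.6 177.5] rot [3.141 0.501 2.855] gap 28.9 F [-0.2 -0.1 -5.5] zax [ 0.461 -0.135 -0.877]
-> [481.5 -30.5 174. ] tool cm [ 0.22 -0.01  0.28] rows 1 each [ 0.22  -0.011  0.277]
```

Request:
carry_out(
  deltas=[
    [[0.14,0,0.13],0,0.1],
    [[0.08,0,0.09],0,0.1],
    [[0.05,0,0.09],0,0.1],
    [[0,0,0],0,0.1],
  ],
)

```text
clock: 25.48
eef_pos: [480.3, -30.0, 176.8]
eef_rot: [3.141, 0.502, 2.855]
wrist_force: [-2.7, 0.3, 2.0]
finger_gap: 29.1
```

```bash
python3 - <<'E'
from h import *
plan([481.5,-30.5,174])
E
```

```text
t 25.48 grasp [481.7 -30.4 174.1] rot [3.141 0.502 2.855] gap 29.1 F [-2.7  0.3  2. ] zax [ 0.462 -0.135 -0.876]
-> [481.5 -30.5 174. ] tool cm [ 0.02 -0.02  0.  ] rows 1 each [ 0.018 -0.017  0.004]
```

It's on the floor at exactly the expected height (174.1). Releasing and retreating.

Request:
carry_out(
  deltas=[
    [[0,0,0],0,0.55],
    [[0,0,0],0,0.55],
    [[0,0,0],0,0.55],
    [[0,0,0],0,0.55],
    [[0,0,-2],0,0.55],
    [[0,0,-4],0,0.55],
    [[0,0,-4],0,0.55],
    [[0,0,-4],0,0.55],
    [[0,0,-2],0,0.55],
    [[0,0,0],0,0.55],
    [[0,0,0],0,0.55],
    [[0,0,0],0,0.55],
  ],
)

```text
clock: 26.48
eef_pos: [406.2, -8.4, 315.2]
eef_rot: [3.141, 0.499, 2.855]
wrist_force: [0.1, 0.2, -0.3]
finger_gap: 51.8
```

```bash
python3 - <<'E'
from h import *
from cell import manip, vision
from scipy.optimize import least_squares
plan()
p,d=vision.camera('top'); cv2.imwrite('pics/t14.png',cv2.resize(p[90:290,60:400,::-1],None,fx=2.3,fy=2.3,interpolation=2))
X=cloud(vision.calibration('top'),d).reshape(-1,3)
for nm,(x,y,zz) in dict(b1=(505,48,193),b2=(481.5,-30.5,193),pf=(528,127,193),p1=(608,101,193),p2=(582,22,193),p3=(562,-57,193),mill=(547,380.5,155)).items():
    m=(abs(X[:,0]-x)<22)&(abs(X[:,1]-y)<22)&(abs(X[:,2]-zz)<(8 if nm!='mill' else 20)); Q=X[m]; print(nm,m.sum(),Q.mean(0).round(1),np.round(cv2.minEnclosingCircle(Q[:,:2].astype(np.float32))[0],1))
B=X[(abs(X[:,0]-545)<140)&(abs(X[:,1]-384)<140)&(X[:,2]>25)&(X[:,2]<40)]
print('tin',least_squares(lambda p:np.hypot(B[:,0]-p[0],B[:,1]-p[1])-p[2],[545,384,110],loss='soft_l1',f_scale=2).x.round(1))
p,d=vision.camera('side'); cv2.imwrite('pics/s14.png',p[:,:,::-1])
E
```

```text
t 26.48 grasp [407.6  -8.8 312.6] rot [3.141 0.499 2.855] gap 51.8 F [ 0.1  0.2 -0.3] zax [ 0.459 -0.135 -0.878]
b1 115 [503.2  48.5 191.6] [504.4  48.5]
b2 104 [480.1 -31.7 191.5] [480.3 -31.7]
pf 105 [527.9 127.4 191.5] [527.7 127.8]
p1 102 [608.  101.4 191.2] [607.7 101.5]
p2 93 [583.3  21.3 191.3] [582.3  21.7]
p3 100 [561.5 -57.5 191.5] [562.1 -57.6]
mill 190 [545.9 378.2 156.6] [547.  380.7]
tin [545.1 384.7 107.8]
```

View pics/t14.png

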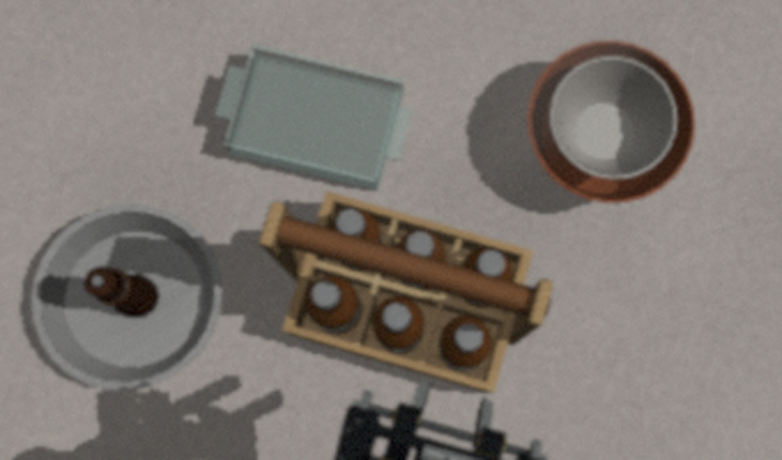

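View pics/s14.png

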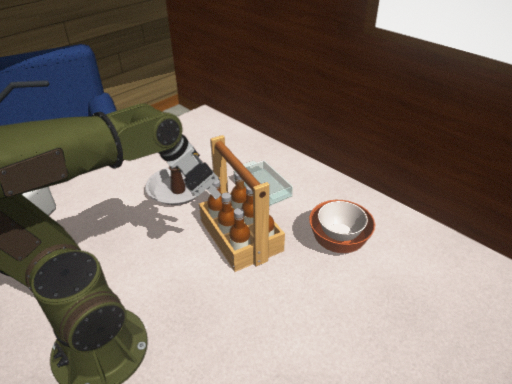

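All six bottles stand level in the carrier (tops at 191.5), the mill is upright in the tin, the bowls and dish haven't moved, and the arm is clear. Handing in.

```bash
python3 -c "
from cell import workorder; print(workorder.sign_off())"
```

```text
the job is handed in; nothing more can be done
None
```

The job is done and handed in at about 26.5 s; the sign-off reports no verdict. The mill stands in the pie tin, and the two loose bottles stand in the middle (bottle_1) and right (bottle_2) front cells.

**Lean:** The moves only turn the tool about its own axis, so I couldn't tilt it directly. I pushed the arm outward against its reach limit at the carrier's bearing, and it tilted to about 29° and kept that tilt. I used this lean for every grasp; each object was lowered until the wrist force showed floor contact, then released.

**Last checks (top camera):**

| Object | Distance from target centre | Other |
|---|---|---|
| bottle_1 | about 0.5 mm from the middle cell's centre | top level with the packed bottles |
| bottle_2 | about 2 mm from the right cell's centre | top level with the packed bottles |
| mill | about 4 mm from the tin's centre | judged upright by eye |

- **Packed bottles:** all four are within 1 mm of where they started.
- **Bowls and dish:** I only compared these by eye. They look unmoved, and the arm never went near them.
- **Arm:** it is well clear, with almost no force on the wrist.
- **Failures:** none of the final checks failed or disagreed. Earlier fits of the carrier and the bowls from the side camera were off because parts were hidden, so I used the top view for the carrier; the bowls' position was not needed.

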